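# Sorting hook stop locks on a test prong

### The job

Some of the three look-alike stop locks in the compartment tray are still locked inside: an open one slides all the way down the straight prong of the sloping display to its base plate, a locked one stops short part way. One at a time, try each lock on the prong without forcing it and put it away before taking the next: open ones in the rectangular bin, locked ones in the round dish. Leave the other things on the counter where they are.

Things in the scene. Friction and masses are not known exactly. Their poses are not given: they have to be found in the camera images.
- rack: Fixed shallow black tray of three compartments in a row, 60 mm (x) by 272 mm (y), 3 mm floor, walls 12 mm high, each compartment 87 mm long in y. One hook stop lock stands in the middle of each. Origin: centre of its underside; x away from the robot, y along the row
- place_1 (a point): Middle of the first compartment's floor (3 mm above the counter), within 2 mm of the axis of the lock that starts there. A hook stop lock: an upright grey plastic cylinder with two thin black bands, 27 mm in diameter, 44 mm high, about 40 g, with an 11 mm bore right through, the same either end up
- place_2 (a point): The same for the middle compartment. The locks look alike; a hidden latch half way up the bore blocks it in some: one or two of the three are locked, any of them. An open one may rub on the prong if pushed off-centre; eased a little sideways it goes on down
- place_3 (a point): The same for the third compartment. The places stay where the tray is; they do not follow a lock that is taken away. A spare lock standing far off on the mat by the till is not part of the job
- display: Fixed black counter display, a wedge 140 mm deep and 250 mm wide; its slatted face rises at 22 degrees from the front edge (25 mm high) to the rear edge (82 mm). Two carded packs up to 14 mm thick lie on the face, 66 mm and more to either side of the prong. Origin: centre of the underside; x level, towards the high rear edge; y along the width
- prong: Fixed straight steel prong of a display hook, 8 mm in diameter, 60 mm long, chamfered flat tip. It stands square to the sloping face, so leans 22 degrees from vertical towards the display's low front edge. Origin: centre of its foot, on top of its base plate (34 by 50 mm); z along the prong towards the tip, y along the display's width
- prong_tip (a point): Centre of the prong's tip, 60 mm from the base plate. An open lock slides down until its lower end meets the base plate; a locked one stops when its rigid latch lands on the tip, with its lower end about 41 mm above the plate. More than 60 N on the prong counts as forcing it
- bin: Fixed shallow black rectangular plastic bin for open locks, 110 (x) by 160 (y) by 28 mm high, 4 mm walls and floor. Origin: centre of its underside
- dish: Fixed shallow round aluminium dish for locked locks, 140 mm across the rim, 34 mm high, nearly upright 3 mm wall, 4 mm floor of 126 mm diameter. Origin: centre of its underside
- detacher: Bystander: round steel magnetic lock detacher, 84 mm across, 37 mm high, 0.6 kg, loose. Origin: centre of its underside
- pricer: Bystander: grey hand price labeller lying on the counter, about 200 by 70 by 75 mm, loose. Origin: under its body
Not all that is in view belongs to the job. There is more than one size of the dish; the job needs the largest.

How it is judged:
On the way, in this order (a step that is already met when the one before it is completed fails the run):
1. one lock is on the prong, its lower end at least 14 mm past the tip (((x of lock_a_c8 in the frame of prong between -0.0125 and 0.0125 m and y of lock_a_c8 in the frame of prong between -0.0125 and 0.0125 m and z of each of lock_a_c8, lock_a_c9 in the frame of prong below 0.07 m and x of lock_a_c9 in the frame of prong between -0.0125 and 0.0125 m and y of lock_a_c9 in the frame of prong between -0.0125 and 0.0125 m) or (x of lock_b_c8 in the frame of prong between -0.0125 and 0.0125 m and y of lock_b_c8 in the frame of prong between -0.0125 and 0.0125 m and z of each of lock_b_c8, lock_b_c9 in the frame of prong below 0.07 m and x of lock_b_c9 in the frame of prong between -0.0125 and 0.0125 m and y of lock_b_c9 in the frame of prong between -0.0125 and 0.0125 m) or (x of lock_c_c8 in the frame of prong between -0.0125 and 0.0125 m and y of lock_c_c8 in the frame of prong between -0.0125 and 0.0125 m and z of each of lock_c_c8, lock_c_c9 in the frame of prong below 0.07 m and x of lock_c_c9 in the frame of prong between -0.0125 and 0.0125 m and y of lock_c_c9 in the frame of prong between -0.0125 and 0.0125 m) or (x of lock_d_c8 in the frame of prong between -0.0125 and 0.0125 m and y of lock_d_c8 in the frame of prong between -0.0125 and 0.0125 m and z of each of lock_d_c8, lock_d_c9 in the frame of prong below 0.07 m and x of lock_d_c9 in the frame of prong between -0.0125 and 0.0125 m and y of lock_d_c9 in the frame of prong between -0.0125 and 0.0125 m))), for 0.1 s.
2. with one lock put away in the bin or dish, another is on the prong, at least 14 mm past the tip ((((horizontal distance between any of lock_b_c8, lock_c_c8, lock_d_c8 and bin below 0.078 m or horizontal distance between any of lock_b_c8, lock_c_c8, lock_d_c8 and dish below 0.066 m) and x of lock_a_c8 in the frame of prong between -0.0125 and 0.0125 m and y of lock_a_c8 in the frame of prong between -0.0125 and 0.0125 m and z of each of lock_a_c8, lock_a_c9 in the frame of prong below 0.07 m and x of lock_a_c9 in the frame of prong between -0.0125 and 0.0125 m and y of lock_a_c9 in the frame of prong between -0.0125 and 0.0125 m) or ((horizontal distance between any of lock_a_c8, lock_c_c8, lock_d_c8 and bin below 0.078 m or horizontal distance between any of lock_a_c8, lock_c_c8, lock_d_c8 and dish below 0.066 m) and x of lock_b_c8 in the frame of prong between -0.0125 and 0.0125 m and y of lock_b_c8 in the frame of prong between -0.0125 and 0.0125 m and z of each of lock_b_c8, lock_b_c9 in the frame of prong below 0.07 m and x of lock_b_c9 in the frame of prong between -0.0125 and 0.0125 m and y of lock_b_c9 in the frame of prong between -0.0125 and 0.0125 m) or ((horizontal distance between any of lock_a_c8, lock_b_c8, lock_d_c8 and bin below 0.078 m or horizontal distance between any of lock_a_c8, lock_b_c8, lock_d_c8 and dish below 0.066 m) and x of lock_c_c8 in the frame of prong between -0.0125 and 0.0125 m and y of lock_c_c8 in the frame of prong between -0.0125 and 0.0125 m and z of each of lock_c_c8, lock_c_c9 in the frame of prong below 0.07 m and x of lock_c_c9 in the frame of prong between -0.0125 and 0.0125 m and y of lock_c_c9 in the frame of prong between -0.0125 and 0.0125 m) or ((horizontal distance between any of lock_a_c8, lock_b_c8, lock_c_c8 and bin below 0.078 m or horizontal distance between any of lock_a_c8, lock_b_c8, lock_c_c8 and dish below 0.066 m) and x of lock_d_c8 in the frame of prong between -0.0125 and 0.0125 m and y of lock_d_c8 in the frame of prong between -0.0125 and 0.0125 m and z of each of lock_d_c8, lock_d_c9 in the frame of prong below 0.07 m and x of lock_d_c9 in the frame of prong between -0.0125 and 0.0125 m and y of lock_d_c9 in the frame of prong between -0.0125 and 0.0125 m))), for 0.1 s.
3. with two locks put away, the last is on the prong, at least 14 mm past the tip ((((horizontal distance between any of lock_b_c8, lock_c_c8 and bin below 0.078 m or horizontal distance between any of lock_b_c8, lock_c_c8 and dish below 0.066 m) and (horizontal distance between any of lock_b_c8, lock_d_c8 and bin below 0.078 m or horizontal distance between any of lock_b_c8, lock_d_c8 and dish below 0.066 m) and (horizontal distance between any of lock_c_c8, lock_d_c8 and bin below 0.078 m or horizontal distance between any of lock_c_c8, lock_d_c8 and dish below 0.066 m) and x of lock_a_c8 in the frame of prong between -0.0125 and 0.0125 m and y of lock_a_c8 in the frame of prong between -0.0125 and 0.0125 m and z of each of lock_a_c8, lock_a_c9 in the frame of prong below 0.07 m and x of lock_a_c9 in the frame of prong between -0.0125 and 0.0125 m and y of lock_a_c9 in the frame of prong between -0.0125 and 0.0125 m) or ((horizontal distance between any of lock_a_c8, lock_c_c8 and bin below 0.078 m or horizontal distance between any of lock_a_c8, lock_c_c8 and dish below 0.066 m) and (horizontal distance between any of lock_a_c8, lock_d_c8 and bin below 0.078 m or horizontal distance between any of lock_a_c8, lock_d_c8 and dish below 0.066 m) and (horizontal distance between any of lock_c_c8, lock_d_c8 and bin below 0.078 m or horizontal distance between any of lock_c_c8, lock_d_c8 and dish below 0.066 m) and x of lock_b_c8 in the frame of prong between -0.0125 and 0.0125 m and y of lock_b_c8 in the frame of prong between -0.0125 and 0.0125 m and z of each of lock_b_c8, lock_b_c9 in the frame of prong below 0.07 m and x of lock_b_c9 in the frame of prong between -0.0125 and 0.0125 m and y of lock_b_c9 in the frame of prong between -0.0125 and 0.0125 m) or ((horizontal distance between any of lock_a_c8, lock_b_c8 and bin below 0.078 m or horizontal distance between any of lock_a_c8, lock_b_c8 and dish below 0.066 m) and (horizontal distance between any of lock_a_c8, lock_d_c8 and bin below 0.078 m or horizontal distance between any of lock_a_c8, lock_d_c8 and dish below 0.066 m) and (horizontal distance between any of lock_b_c8, lock_d_c8 and bin below 0.078 m or horizontal distance between any of lock_b_c8, lock_d_c8 and dish below 0.066 m) and x of lock_c_c8 in the frame of prong between -0.0125 and 0.0125 m and y of lock_c_c8 in the frame of prong between -0.0125 and 0.0125 m and z of each of lock_c_c8, lock_c_c9 in the frame of prong below 0.07 m and x of lock_c_c9 in the frame of prong between -0.0125 and 0.0125 m and y of lock_c_c9 in the frame of prong between -0.0125 and 0.0125 m) or ((horizontal distance between any of lock_a_c8, lock_b_c8 and bin below 0.078 m or horizontal distance between any of lock_a_c8, lock_b_c8 and dish below 0.066 m) and (horizontal distance between any of lock_a_c8, lock_c_c8 and bin below 0.078 m or horizontal distance between any of lock_a_c8, lock_c_c8 and dish below 0.066 m) and (horizontal distance between any of lock_b_c8, lock_c_c8 and bin below 0.078 m or horizontal distance between any of lock_b_c8, lock_c_c8 and dish below 0.066 m) and x of lock_d_c8 in the frame of prong between -0.0125 and 0.0125 m and y of lock_d_c8 in the frame of prong between -0.0125 and 0.0125 m and z of each of lock_d_c8, lock_d_c9 in the frame of prong below 0.07 m and x of lock_d_c9 in the frame of prong between -0.0125 and 0.0125 m and y of lock_d_c9 in the frame of prong between -0.0125 and 0.0125 m))), for 0.1 s.
At the end, for the whole second after the job is handed in: Each open lock of the three rests in the rectangular bin and each locked one in the round dish (its centre inside the walls and less than 50 mm above the container's underside); the fourth lock far off by the till has not been moved by 10 mm (((x of lock_a_c8 in the frame of bin between -0.051 and 0.051 m and y of lock_a_c8 in the frame of bin between -0.076 and 0.076 m and z of lock_a_c8 in the frame of bin below 0.05 m) or (world x of lock_a_c8 below 0.3 m and distance of lock_a_c8 from where it was at the start of the episode below 0.01 m)) and ((x of lock_b_c8 in the frame of bin between -0.051 and 0.051 m and y of lock_b_c8 in the frame of bin between -0.076 and 0.076 m and z of lock_b_c8 in the frame of bin below 0.05 m) or (world x of lock_b_c8 below 0.3 m and distance of lock_b_c8 from where it was at the start of the episode below 0.01 m)) and ((horizontal distance between lock_c_c8 and dish below 0.066 m and z of lock_c_c8 in the frame of dish below 0.05 m) or (world x of lock_c_c8 below 0.3 m and distance of lock_c_c8 from where it was at the start of the episode below 0.01 m)) and ((horizontal distance between lock_d_c8 and dish below 0.066 m and z of lock_d_c8 in the frame of dish below 0.05 m) or (world x of lock_d_c8 below 0.3 m and distance of lock_d_c8 from where it was at the start of the episode below 0.01 m))); the robot touches nothing.
It fails at once if detacher is moved more than 15 mm (distance of detacher from where it was at the start of the episode above 0.015 m).
It fails at once if pricer is moved more than 15 mm (distance of pricer from where it was at the start of the episode above 0.015 m).
It fails at once if something presses on the prong with more than 60 N (contact force between prong and anything else above 60 N).
It also fails if it takes over 72 s, if anything falls off the work surface, if the arm or the gripper's body presses on something with over 40 N, if the wrist force passes 120 N, or if a joint passes its speed limit or range.

### The arm

A 6-joint arm with a two-finger parallel gripper is mounted at the origin on the work surface. World frame = base frame: x ahead of the robot, y to its left, z up, the work surface at z = 0. Lengths are in m, angles in rad, forces in N, time in s.
With the tool pointing down it reaches from about 0.35 to 0.775 m from the base axis. Payload 7.3 kg.
Tool frame: the origin (TCP) lies between the finger pads; the fingertips stand 14 mm ahead of it and the grasp point (between the pads) lies 5 mm behind it; z points along the fingers, y is the line along which they close (so a half turn about z gives the same grasp; the last joint's range is limited). The gripper opens to 92 mm and grips with 3 to 60 N. Pads are 19 mm wide; open, the fingers measure 130 mm over their backs; the gripper's body (75 mm by 190 mm) begins 47 mm behind the grasp point.
Start: joints at [-1.251, 0.342, 1.524, -0, 1.275, -0.146], TCP at [0.236, -0.469, 0.213] pointing down, gripper open.
Joint ranges: [-2.53, 2.53], [-0.77, 2.02], [0.04, 2.7], [-1, 4.14], [0.28, 2.66], [-3.11, 3.11]. Speed limits (rad/s): [2.57, 2.57, 3.14, 3.14, 3.14, 3.14].

### API

Orientations are given as a rotation vector (axis times angle).
In Python, from station import manip gives the robot as it stands.
- The arm moves only by the tool send_rows, never from a script. Its argument "increments" is a list of rows, each a list of 3 entries, a list of its own where there are three numbers: the shift along the tool's x, y, z scaled (see below), then the turn, a rotation vector about the tool's x, y, z scaled (see below), then the opening, from 0 (shut) to 1 (fully open). A call has 1 to 5 rows; each row is the pose to reach, as a shift and turn from the pose commanded when the call began, along the tool's axes at that moment; what a row does not reach only later rows make up. The controller multiplies each number of a shift by 0.4 m and each number of a turn by 45 degrees. A row lasts 1/10 s, in which the tool goes at most 50 mm and 8.59 degrees, less where a joint would pass 70% of its speed; a pose out of reach is approached as far as the arm can. A call with a number of a shift or a turn outside -1 to 1 is refused whole. A call with a gripper value outside its range is refused whole. The fingers move at their own pace and stop on an object; the grip force is fixed at half the most. Time passes only in rows, so rows that repeat a pose let the fingers close. It gives the time, the measured TCP pose, the force, the opening and the grip force at its end, in the units of the state.
- manip.get_obs(): the state, without advancing time (a new reading comes with each control period).
- manip.read_camera(name): name is "scene" or "top"; returns the picture (384x512x3 uint8, red, green, blue); there is no depth.
- manip.calibration(name): a dict with "fx", "fy", "cx", "cy" (pixels), "dist_coeffs" ([k1, k2, p1, p2, k3] as OpenCV has them; the pictures are not rectified), "R" (3x3) and "t" (3): a world point X has camera coordinates R X + t. Camera axes: x right, y down, z forward; pixel columns grow to the right and rows downward; lengths in m; the calibration is good to about 2 mm. A picture is of the moment at which its call begins. calibration takes no time and is no camera call.
- manip.close_job(): hands the job in; it is judged then, once.
The state is a dict: "time": time; "joints": joint angles; "qvel": joint speeds; "joint_efforts": joint torques, N m; "ee_pos": TCP position; "tcp_rot": TCP orientation; "contact_force": force on the tool from outside, world axes, zero at the start; "ft_torque": the same for the moment, N m; "finger_gap": finger opening in m; "grasp_force": force on a finger pad.
Only numpy, scipy, OpenCV 4.12 (cv2) and the standard library are available. Lean on these libraries where they do the work, as an engineer would, in place of code of your own. Each camera call takes 0.05 s, during which the arm holds its last target. There are 200 camera calls.

## Working session

There is one attempt and no reset: what is moved stays moved. The work goes in short steps, Python scripts to look and compute and a tool call to move; the robot and the scene stay as the last step left them, time stands still between calls to the robot, and variables do not carry over. Pictures are saved under pics/ and viewed, at most 10 in all, crops included, and the job is handed in when it is done.

Besides the shell and the picture viewer there is one more tool, called as a command line: name --argument value ..., lists and objects as JSON in quotes. send_rows: Moves the arm, as the interface text tells. Its arguments: {"type":"object","properties":{"increments":{"type":"array"}},"required":["increments"]}

```bash
mkdir -p pics; python3 - <<'E'
from station import manip
import cv2,numpy as np
for n in ("scene","top"):
    im=manip.read_camera(n); cv2.imwrite(f"pics/{n}0.png",im[:,:,::-1]); np.save(f"pics/{n}0.npy",im)
    c=manip.calibration(n); print(n,{k:np.round(v,4).tolist() for k,v in c.items()}, (-np.array(c["R"]).T@np.array(c["t"])).round(3))
print(manip.get_obs())
E
```

```text
scene {'fx': 484.9262, 'fy': 484.9262, 'cx': 262.8809, 'cy': 194.3695, 'dist_coeffs': [-0.1707, 0.0, 0.0, 0.0, 0.0], 'R': [[-0.1475, 0.989, 0.0118], [0.5574, 0.093, -0.825], [-0.8171, -0.1151, -0.5649]], 't': [0.0099, -0.2107, 2.0693]} [1.81  0.248 0.995]
top {'fx': 466.9371, 'fy': 466.9371, 'cx': 265.6335, 'cy': 189.699, 'dist_coeffs': [-0.1509, 0.0, 0.0, 0.0, 0.0], 'R': [[-0.0186, -0.9995, -0.0265], [-0.998, 0.0202, -0.0591], [0.0596, 0.0253, -0.9979]], 't': [0.0737, 0.5084, 1.3169]} [0.43  0.03  1.346]
{'time': 0.1, 'joints': array([-1.25098904e+00,  3.42665332e-01,  1.52487679e+00, -3.58159877e-05,
        1.27541850e+00, -1.45988509e-01]), 'qvel': array([-7.92787869e-04, -2.97309157e-04, -3.28189710e-03, -1.35471024e-03,
       -1.38103579e-03,  5.65074960e-05]), 'joint_efforts': array([ 2.23964758e-03, -4.32001412e+01, -2.44694513e+01,  7.19201867e-02,
        5.26349153e-02, -3.09367022e-05]), 'ee_pos': array([ 0.23569334, -0.46870797,  0.2126237 ]), 'tcp_rot': array([-3.05544793e+00, -7.24775875e-01,  2.40021200e-04]), 'contact_force': array([ 0.57496795,  0.14574752, -1.0281156 ]), 'ft_torque': array([-0.00676768, -0.00675981,  0.01830708]), 'grasp_force': 0.0, 'finger_gap': 0.09200318718440734}
```

View pics/scene0.png

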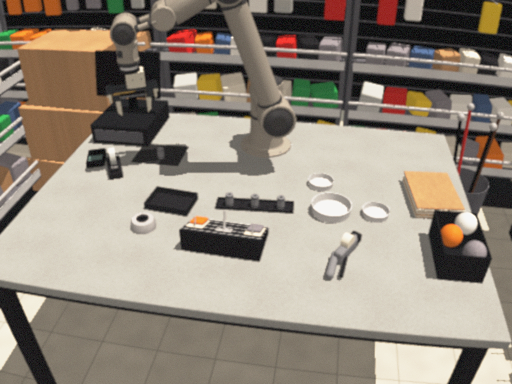

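View pics/top0.png

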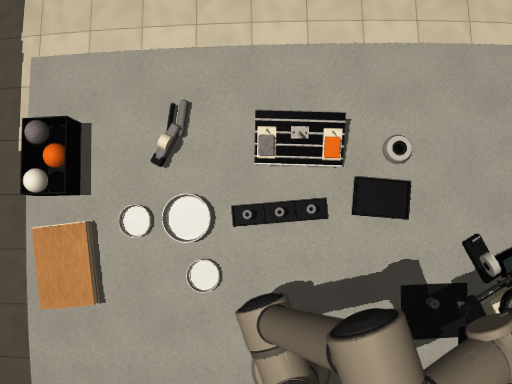

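Top view: the locks to test stand in the tray at about (247,215), (280,212) and (311,209). The fourth lock, on the mat near (433,303), is not part of the job. Three dishes are visible at (187,218), (136,221) and (204,275). The one at (187,218) is the largest, so it is the one meant. The bin is at (381,198), the display at (300,138), the detacher at (398,148) and the pricer at (170,135).

```bash
cat > h.py <<'E'
import cv2,numpy as np
from station import manip
from scipy.spatial.transform import Rotation as Ro
def cal(n):
    c=manip.calibration(n); K=np.array([[c["fx"],0,c["cx"]],[0,c["fy"],c["cy"]],[0,0,1]])
    return K,np.array(c["dist_coeffs"]),np.array(c["R"]),np.array(c["t"])
def ray(n,p):
    K,d,R,t=cal(n); u=cv2.undistortPoints(np.array([[p]],float),K,d)[0,0]
    v=R.T@np.array([u[0],u[1],1]); return -R.T@t,v/np.linalg.norm(v)
def onz(n,p,z):
    o,v=ray(n,p); return o+v*(z-o[2])/v[2]
def proj(n,X):
    K,d,R,t=cal(n); return cv2.projectPoints(np.array(X,float).reshape(-1,1,3),cv2.Rodrigues(R)[0],t,K,d)[0][:,0]
def tri(p,q):
    a,u=ray("scene",p); b,v=ray("top",q)
    s=np.linalg.lstsq(np.c_[u,-v],b-a,rcond=None)[0]; A=a+s[0]*u; B=b+s[1]*v
    return (A+B)/2,np.linalg.norm(A-B)
E
python3 - <<'E'
from h import *
t=np.load("pics/top0.npy");s=np.load("pics/scene0.npy")
def crop(im,x,y,w,h,k,f):
    c=cv2.resize(im[y:y+h,x:x+w],None,fx=k,fy=k,interpolation=cv2.INTER_CUBIC)
    for i in range(x-x%10+10,x+w,10): cv2.line(c,((i-x)*k,0),((i-x)*k,5 if i%50 else 14),(255,0,0),1)
    for j in range(y-y%10+10,y+h,10): cv2.line(c,(0,(j-y)*k),(5 if j%50 else 14,(j-y)*k),(255,0,0),1)
    cv2.imwrite(f,c[:,:,::-1])
crop(t,228,100,130,98+30,4,"pics/c1.png"); crop(s,170,182,130,80,6,"pics/c2.png")
g=cv2.cvtColor(t,cv2.COLOR_RGB2GRAY)
for nm,m in (("dark",(g<50)),("bright",g>200)):
    for c in cv2.findContours(m.astype(np.uint8),cv2.RETR_EXTERNAL,cv2.CHAIN_APPROX_NONE)[0]:
        if cv2.contourArea(c)>150:
            r=cv2.minAreaRect(c); print(nm,np.round(r[0],1),np.round(r[1],1),round(r[2],1),onz("top",r[0],0.02).round(3))
E
```

```text
dark [300.5 371.5] [23. 37.] 90.0 [-0.011 -0.026  0.02 ]
dark [387.9 327.9] [132.5 280.8] 74.0 [ 0.108 -0.277  0.02 ]
dark [279.4 211.9] [20.5 94.8] 85.0 [0.446 0.026 0.02 ]
dark [381.3 197.5] [57.1 38.3] 4.4 [ 0.48  -0.266  0.02 ]
dark [298.5 160.7] [87.2  5.2] 1.6 [ 0.591 -0.032  0.02 ]
dark [298.5 150.8] [45.2  9.4] 1.6 [ 0.619 -0.032  0.02 ]
dark [299.  138.8] [46.1  9.2] 1.6 [ 0.654 -0.035  0.02 ]
dark [166.8 145.4] [13.  43.4] 31.0 [0.644 0.348 0.02 ]
dark [300.4 126. ] [89.1  9.5] 1.7 [ 0.691 -0.04   0.02 ]
dark [ 50.4 155.5] [60.4 79.6] 0.9 [0.625 0.708 0.02 ]
dark [300.5 114.9] [89.2  7.3] 1.5 [ 0.723 -0.041  0.02 ]
bright [204.  274.5] [27.6 27.6] 45.0 [0.271 0.244 0.02 ]
bright [135.5 221.5] [29. 25.] 90.0 [0.425 0.442 0.02 ]
bright [189. 218.] [42. 40.] 90.0 [0.433 0.285 0.02 ]
bright [ 30.  179.5] [17. 12.] 90.0 [0.555 0.774 0.02 ]
```

View pics/c1.png

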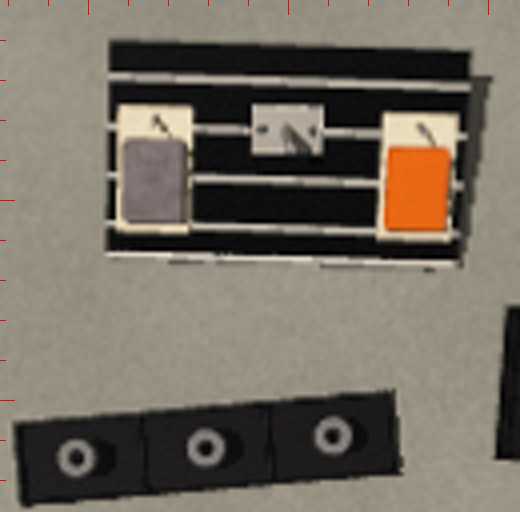

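View pics/c2.png

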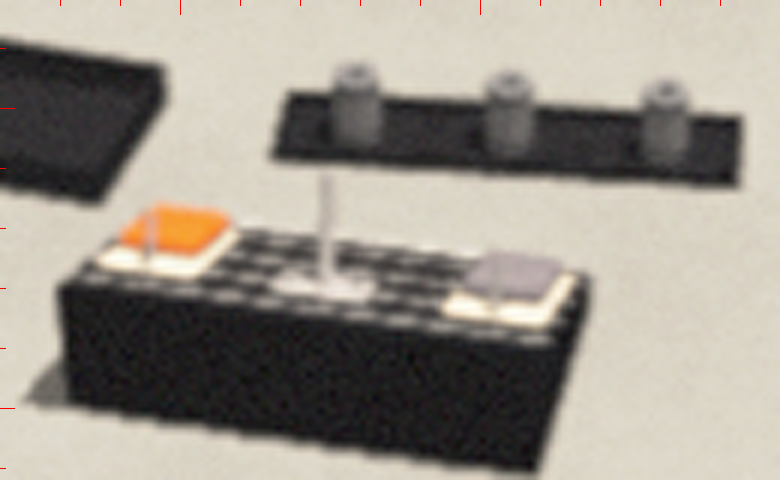

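The crops confirm the layout. In the top view the lock bores are near (247,214), (279,211) and (311,208), and the prong's base plate is centred near (299.5,132). In the scene view the prong tip is at about (224,211) and its foot at (224.5,229). The prong's front side faces the robot.

```bash
python3 - <<'E'
from h import *
t=np.load("pics/top0.npy");s=np.load("pics/scene0.npy")
g=cv2.cvtColor(t,cv2.COLOR_RGB2GRAY).astype(float)
for p in ((247,214),(279,211),(311,208)):
    x,y=p; w=g[y-6:y+7,x-6:x+7]; m=w>85
    # ring only: largest comp
    n,l,st,c=cv2.connectedComponentsWithStats(m.astype(np.uint8)); k=1+st[1:,4].argmax()
    h=cv2.convexHull(np.argwhere(l==k)[:,::-1].astype(np.int32)); M=cv2.minEnclosingCircle(h.astype(np.float32))
    q=np.array(M[0])+[x-6,y-6]; print("lock",q.round(2),M[1],onz("top",q,.047).round(4))
# tray fit, bin, dish
r=onz("top",(279.4,211.9),.012); print("tray",r.round(4))
print("bin",onz("top",(381.3,197.5),.028).round(4))
hsv=cv2.cvtColor(t,cv2.COLOR_RGB2HSV)
m=((g>165)).astype(np.uint8)
for c in cv2.findContours(m,cv2.RETR_EXTERNAL,cv2.CHAIN_APPROX_NONE)[0]:
    if cv2.contourArea(c)>300 and 100<c[:,0,1].mean()<260:
        e=cv2.minEnclosingCircle(c); print("dish?",np.round(e[0],1),round(e[1],1),onz("top",e[0],.034).round(4))
# plate: bright, low saturation within display
w=g[120:145,284:316]; m=(w>125).astype(np.uint8); m=cv2.morphologyEx(m,cv2.MORPH_OPEN,np.ones((3,3),np.uint8))
c=max(cv2.findContours(m,0,1)[0],key=cv2.contourArea); R=cv2.minAreaRect(c); print("plate",np.array(R[0])+[284,120],R[1:])
# display outline: dark/any inside; front lower edge & rear edge corners
m=(g<60).astype(np.uint8); m=cv2.morphologyEx(m[100:172,245:355],cv2.MORPH_CLOSE,np.ones((9,9),np.uint8))
c=max(cv2.findContours(m,0,1)[0],key=cv2.contourArea); a=cv2.approxPolyDP(c,3,True)[:,0]+[245,100]; print(a.tolist(),cv2.minAreaRect(c))
im=cv2.resize(t[116:148,280:320],None,fx=14,fy=14,interpolation=cv2.INTER_CUBIC)
im2=cv2.resize(s[205:237,205:245],None,fx=14,fy=14,interpolation=cv2.INTER_CUBIC)
cv2.imwrite("pics/c3.png",cv2.resize(np.hstack([im,im2]),None,fx=.71,fy=.71)[:,:,::-1])
E
```

```text
lock [246.67 214.  ] 4.333433151245117 [0.4412 0.1171 0.047 ]
lock [279.   211.25] 4.366162300109863 [0.4471 0.027  0.047 ]
lock [310.75 208.5 ] 4.5070390701293945 [ 0.453  -0.0614  0.047 ]
tray [0.4457 0.0258 0.012 ]
bin [ 0.4803 -0.2639  0.028 ]
dish? [134.5 221. ] 16.4 [0.4265 0.4405 0.034 ]
dish? [185.  217.7] 24.8 [0.4339 0.2934 0.034 ]
dish? [399.  147.4] 12.1 [ 0.6218 -0.3191  0.034 ]
plate [299.5 131.5] ((11.0, 17.0), 90.0)
[[256, 110], [255, 162], [342, 164], [348, 120], [354, 119], [346, 119], [345, 113]] ((58.925254821777344, 37.34013366699219), (99.1498794555664, 52.45551681518555), 1.5074357986450195)
```

View pics/c3.png

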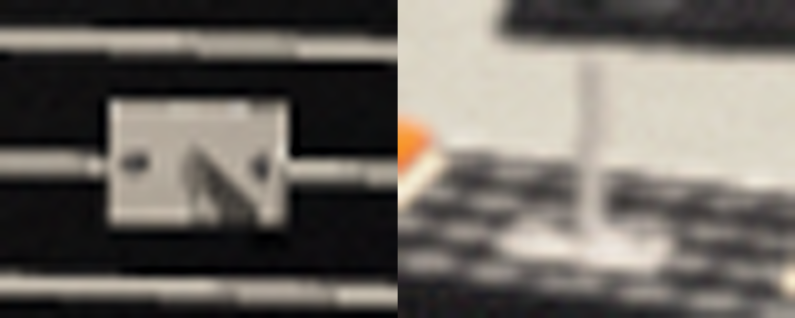

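The zoom shows the plate centred at about (299.4,131.8) in the top view, with the prong tip near (299.9,137). In the scene view the tip is at about (223.9,210.5) and the foot at (224.2,228).

```bash
cat >> h.py <<'E'
def go(pos,yaw=0,tilt=0,obs=None):
    """shift/turn (scaled) from the measured pose to TCP pos; yaw about z, tilt of the fingers away from robot (deg)"""
    o=obs or manip.get_obs(); R0=Ro.from_rotvec(o["tcp_rot"])
    R1=Ro.from_euler("z",yaw,degrees=True)*Ro.from_euler("y",-tilt,degrees=True)*Ro.from_rotvec([np.pi,0,0])
    d=R0.inv().apply(np.array(pos)-o["ee_pos"])/.4; w=np.degrees((R0.inv()*R1).as_rotvec())/45
    return d.round(4),w.round(4)
E
python3 - <<'E'
from h import *
tip=tri((223.9,210.5),(299.9,137.1)); foot=tri((224.2,228.1),(299.4,131.8)); print(tip,foot)
d=tip[0]-foot[0]; print(np.linalg.norm(d),np.degrees(np.arccos(d[2]/np.linalg.norm(d))),d)
# display yaw from slat ends / edges: front edge z=.025, 
a=onz("top",(255,163),.025);b=onz("top",(342.5,165.5),.025);print(a,b,np.degrees(np.arctan2((a-b)[0],(a-b)[1])),np.linalg.norm(a-b))
a=onz("top",(255,110),.082);b=onz("top",(345.5,112.5),.082);print(a,b,np.degrees(np.arctan2((a-b)[0],(a-b)[1])),np.linalg.norm(a-b))
print("dish",onz("top",(187.2,217.6),.02))
yaw=0
for yaw in (0,-2,2):
  P=np.array(foot[0]); n=Ro.from_euler("z",yaw,degrees=True).apply([-np.sin(np.radians(22)),0,np.cos(np.radians(22))])
  print(yaw,proj("top",P+.06*n),proj("scene",P+.06*n),proj("scene",P),proj("top",P))
print(go([.447,.027,.12],0))
E
```

```text
(array([ 0.64260183, -0.03437112,  0.11489607]), np.float64(0.0037780975420118957)) (array([ 0.66563234, -0.03312385,  0.0645723 ]), np.float64(0.0019085193343313484))
0.05535740354248834 24.62281440105921 [-0.02303051 -0.00124727  0.05032377]
[0.58597714 0.09249104 0.025     ] [ 0.57372675 -0.15633943  0.025     ] 2.818501420038967 0.2491318500460229
[0.72629317 0.08737498 0.082     ] [ 0.71408923 -0.16155503  0.082     ] 2.8067118723996893 0.249228984187151
dish [0.43404244 0.28977972 0.02      ]
0 [[300.2153555  136.41138905]] [[224.81901189 209.28079016]] [[223.89085619 228.0821557 ]] [[299.06279802 131.87111666]]
-2 [[299.91944548 136.41232355]] [[225.06917939 209.30839096]] [[223.89085619 228.0821557 ]] [[299.06279802 131.87111666]]
2 [[300.51099808 136.4002622 ]] [[224.56699587 209.25840967]] [[223.89085619 228.0821557 ]] [[299.06279802 131.87111666]]
(array([ 1.0286, -0.8697,  0.2329]), array([-1.700e-03,  2.000e-04,  5.931e-01]))
```

Display width measures 249 mm against 250 given, and the prong lean comes out near 22°. Display yaw is about −2.8°. Estimated foot is (.6656,−.0335,.0635) and tip about (.643,−.033,.119). Lock 3 goes first.

send_rows --increments '[[[0.94,-0.665,0.15],[0,0,0.655],0.6],[[0.94,-0.665,0.15],[0,0,0.655],0.6],[[0.94,-0.665,0.15],[0,0,0.655],0.6],[[0.94,-0.665,0.15],[0,0,0.655],0.6],[[0.94,-0.665,0.15],[0,0,0.655],0.6]]'

```text
time: 0.6
ee_pos: [0.3493, -0.2553, 0.1815]
tcp_rot: [-3.14, 0.082, 0.0]
contact_force: [0.7, -1.3, 0.2]
finger_gap: 0.0574
grasp_force: 0.0
```

```bash
python3 - <<'E'
from h import *
print(manip.get_obs()["ee_pos"],go([.453,-.0614,.07],-2.8))
E
```

```text
[ 0.34931951 -0.25533622  0.18154219] (array([ 0.2336, -0.4976,  0.2789]), array([-0.0002,  0.0001, -0.004 ]))
```

send_rows --increments '[[[0.234,-0.498,0.2],[0,0,0],0.6],[[0.234,-0.498,0.279],[0,0,0],0.6],[[0.234,-0.498,0.279],[0,0,0],0.6],[[0.234,-0.498,0.279],[0,0,0],0.6],[[0.234,-0.498,0.279],[0,0,0],0.6]]'

```text
time: 1.1
ee_pos: [0.4526, -0.0608, 0.0693]
tcp_rot: [3.141, -0.076, -0.0]
contact_force: [-0.1, -1.0, 0.0]
finger_gap: 0.0553
grasp_force: 0.0
```

send_rows --increments '[[[0,0,0],[0,0,0],0.6],[[0,0,0],[0,0,0],0.6]]'

```text
time: 1.3
ee_pos: [0.4518, -0.0618, 0.0697]
tcp_rot: [-3.141, 0.072, 0.003]
contact_force: [-0.1, -0.5, -0.9]
finger_gap: 0.0553
grasp_force: 0.0
```

```bash
python3 - <<'E'
from h import *
print(manip.get_obs()["ee_pos"],go([.453,-.0614,.028],-2.8))
E
```

```text
[ 0.45178332 -0.06184071  0.06967605] (array([ 0.0032, -0.0012,  0.1042]), array([-0.0002,  0.0025,  0.0038]))
```

send_rows --increments '[[[0.001,0,0.06],[0,0,0],0.6],[[0.002,0,0.104],[0,0,0],0.6],[[0.002,0,0.104],[0,0,0],0.0],[[0.002,0,0.104],[0,0,0],0.0],[[0.002,0,0.104],[0,0,0],0.0]]'

```text
time: 1.8
ee_pos: [0.4536, -0.0637, 0.0299]
tcp_rot: [3.14, -0.078, 0.003]
contact_force: [-0.4, 0.3, 0.7]
finger_gap: 0.0357
grasp_force: 0.0
```

send_rows --increments '[[[0,0,0],[0,0,0],0.0],[[0,0,-0.125],[0,0,0],0.0],[[0,0,-0.25],[0,0,0],0.0],[[0,0,-0.35],[0,0,0],0.0],[[0,0,-0.375],[0,0,0],0.0]]'

```text
time: 2.3
ee_pos: [0.4552, -0.0635, 0.1838]
tcp_rot: [3.138, -0.076, 0.014]
contact_force: [0.5, 0.1, -1.1]
finger_gap: 0.0246
grasp_force: 30.0
```

```bash
cat >> h.py <<'E'
FOOT=np.array([.6656,-.0335,.0635]); YAW=-2.8; TILT=22
Rp=Ro.from_euler("z",YAW,degrees=True)*Ro.from_euler("y",-TILT,degrees=True)
def above(d,x=0,y=0,g=.030):
    """TCP pos so that the lock's lower end is d above the plate, on the prong axis (+ lateral x,y in prong frame); g: grasp point height on the lock"""
    return FOOT+Rp.apply([x,y,d+g-.005])
E
python3 - <<'E'
from h import *
print(manip.get_obs()["ee_pos"],above(.08),go(above(.08),YAW,TILT))
E
```

```text
[ 0.45521486 -0.06345912  0.18377138] [ 0.62631327 -0.03157856  0.1608543 ] (array([ 0.4228, -0.1005,  0.0609]), array([0.003 , 0.4772, 0.0011]))
```

```bash
python3 - <<'E'
from h import *
print(above(.11),go(above(.11),YAW,TILT))
im=manip.read_camera("scene"); p=proj("scene",manip.get_obs()["ee_pos"])[0].astype(int); print(p)
x,y=p-[30,25]; cv2.imwrite("pics/g1.png",cv2.resize(im[y:y+60,x:x+60],None,fx=9,fy=9,interpolation=cv2.INTER_CUBIC)[:,:,::-1])
E
```

```text
[ 0.61508849 -0.03102957  0.18866982] (array([ 0.3954, -0.1003, -0.0089]), array([0.003 , 0.4772, 0.0011]))
[227 159]
```

View pics/g1.png

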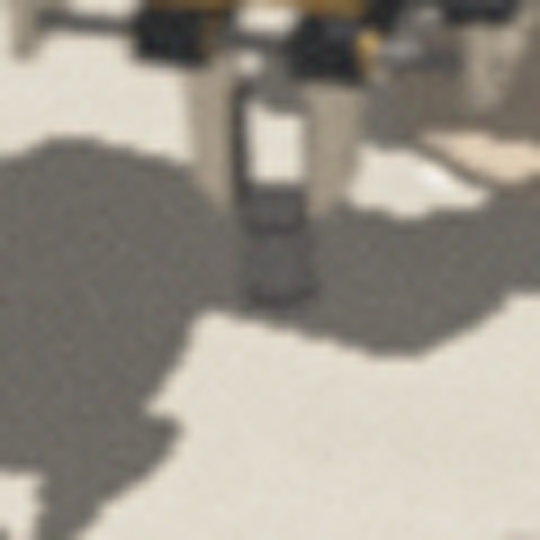

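The lift began before the fingers had closed, so the pads hold only the top ~11 mm of the lock. Its top is at about row 154.5 and its bottom at about row 167.5. I'll set it back in the tray and regrasp it.

send_rows --increments '[[[0,0,0.125],[0,0,0],0.0],[[0,0,0.25],[0,0,0],0.0],[[0,0,0.3],[0,0,0],0.0],[[0,0,0.315],[0,0,0],0.0],[[0,0,0.315],[0,0,0],0.5]]'

```text
time: 2.85
ee_pos: [0.4521, -0.0626, 0.0517]
tcp_rot: [-3.14, 0.077, 0.004]
contact_force: [0.3, 0.1, 0.8]
finger_gap: 0.029
grasp_force: 0.0
```

send_rows --increments '[[[0,0,0],[0,0,0],0.5],[[0,0,0.03],[0,0,0],0.5],[[0,0,0.06],[0,0,0],0.5],[[0,0,0.06],[0,0,0],0.0],[[0,0,0.06],[0,0,0],0.0]]'

```text
time: 3.35
ee_pos: [0.4537, -0.063, 0.0298]
tcp_rot: [3.14, -0.076, 0.003]
contact_force: [-0.1, 0.2, 0.1]
finger_gap: 0.0342
grasp_force: 0.0
```

send_rows --increments '[[[0,0,0],[0,0,0],0.0],[[0,0,0],[0,0,0],0.0],[[0,0,0],[0,0,0],0.0],[[0,0,0],[0,0,0],0.0]]'

```text
time: 3.75
ee_pos: [0.4538, -0.0629, 0.0296]
tcp_rot: [3.14, -0.076, 0.003]
contact_force: [-0.2, 0.5, 6.1]
finger_gap: 0.025
grasp_force: 30.0
```

```bash
python3 - <<'E'
from h import *
o=manip.get_obs();print(o["ee_pos"],o["contact_force"])
E
```

```text
[ 0.4537748  -0.06289679  0.02962235] [-0.24546297  0.49068223  6.08643977]
```

send_rows --increments '[[[0,0,-0.125],[0,0,0],0.0],[[0,0,-0.25],[0,0,0],0.0],[[0,0,-0.375],[0,0,0],0.0],[[0,0,-0.4],[0,0,0],0.0]]'

```text
time: 4.15
ee_pos: [0.4556, -0.0635, 0.1943]
tcp_rot: [3.138, -0.076, 0.016]
contact_force: [-0.7, 0.2, -0.5]
finger_gap: 0.0246
grasp_force: 30.0
```

send_rows --increments '[[[0.395,-0.1,0],[0,0.478,0],0.0],[[0.395,-0.1,0],[0,0.478,0],0.0],[[0.395,-0.1,0],[0,0.478,0],0.0],[[0.395,-0.1,0],[0,0.478,0],0.0],[[0.395,-0.1,0],[0,0.478,0],0.0]]'

```text
time: 4.65
ee_pos: [0.6132, -0.0299, 0.1875]
tcp_rot: [3.077, -0.073, 0.582]
contact_force: [-1.2, -0.9, -0.6]
finger_gap: 0.0249
grasp_force: 30.0
```

```bash
python3 - <<'E'
from h import *
o=manip.get_obs();print(o["ee_pos"],o["contact_force"],go(above(.07,g=.0316),YAW,TILT))
for n in ("scene","top"):
    im=manip.read_camera(n); np.save(f"pics/{n}1.npy",im)
a=np.load("pics/scene1.npy")[170:240,185:265]; b=np.load("pics/top1.npy")[100:170,260:340]
cv2.imwrite("pics/v1.png",cv2.resize(np.hstack([a,b]),None,fx=5,fy=5,interpolation=cv2.INTER_CUBIC)[:,:,::-1])
o=manip.get_obs();print(o["ee_pos"],o["tcp_rot"])
bot=o["ee_pos"]+Ro.from_rotvec(o["tcp_rot"]).apply([0,0,.0266]); print(bot,proj("scene",bot),proj("top",bot))
E
```

```text
[ 0.61316592 -0.0299205   0.1875185 ] [-1.20125727 -0.88436129 -0.60842632] (array([0.0066, 0.0026, 0.0951]), array([-0.0007,  0.0128,  0.0015]))
[ 0.61170622 -0.03035114  0.18768203] [ 3.07755819 -0.07431108  0.58061578]
[ 0.6213868  -0.0308166   0.16291048] [[226.61116301 193.84412139]] [[300.31720931 141.95851484]]
```

View pics/v1.png

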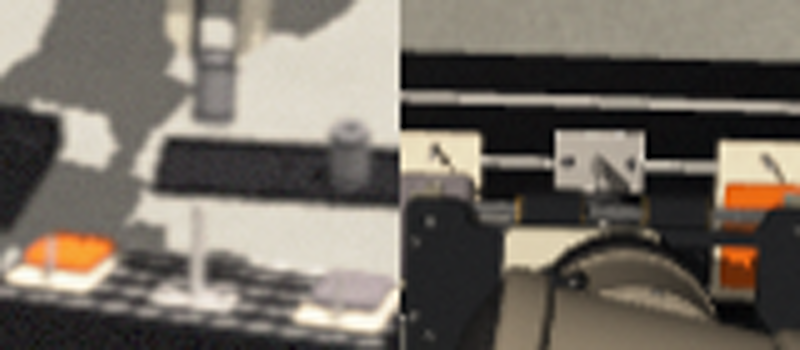

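```bash
python3 - <<'E'
from h import *
s0=cv2.cvtColor(np.load("pics/scene0.npy"),6 and cv2.COLOR_RGB2GRAY).astype(float); s1=cv2.cvtColor(np.load("pics/scene1.npy"),cv2.COLOR_RGB2GRAY).astype(float)
for r in range(208,231): 
    print(r,s0[r,217:233].astype(int), s1[r,217:233].astype(int))
for r in range(182,197): print(r,s1[r,216:240].astype(int))
for h in (0,.03,.06,.1): print(h,proj("scene",FOOT+Rp.apply([0,0,h])))
o=manip.get_obs();Rt=Ro.from_rotvec(o["tcp_rot"])
for z in (-.01,0,.01,.0266): print(z,proj("scene",o["ee_pos"]+Rt.apply([0,0,z])))
print(o["ee_pos"])
E
```

```text
208 [82 82 77 63 60 59 58 56 54 57 55 47 51 48 51 48] [86 83 76 62 58 60 62 59 55 53 59 55 46 50 48 47]
209 [155 150 141 135 135 129 128 127 131 128 123 116 106 103 106 102] [156 154 145 137 137 133 131 137 133 130 127 118 109 106 109 104]
210 [205 202 201 205 202 200 190 192 198 197 197 187 174 172 174 171] [206 209 208 208 206 200 195 200 200 203 197 190 178 176 181 179]
211 [214 215 216 216 213 210 193 190 198 210 211 208 208 209 210 209] [217 216 218 217 217 213 198 191 207 216 214 215 212 211 212 215]
212 [213 212 214 216 216 209 186 180 192 207 210 212 214 211 211 212] [215 218 219 220 217 214 189 179 197 210 215 216 216 217 215 215]
213 [211 214 213 215 213 208 187 178 193 207 211 210 211 212 213 211] [215 216 218 217 215 212 188 181 192 209 214 216 217 215 214 213]
214 [214 213 214 213 214 210 188 179 193 206 211 215 211 211 211 214] [198 207 215 216 217 213 193 185 193 210 213 215 214 215 216 217]
215 [213 213 213 215 215 214 189 184 191 205 214 215 212 215 214 215] [146 187 213 218 218 215 196 185 194 208 216 215 215 215 216 218]
216 [214 214 213 215 215 214 192 180 193 204
[... 3154 characters left out ...]
215 202 153 113 101 102 104 105 109 111 141 194 217
 217 219 218 217 218 218]
194 [115 141 185 213 218 220 213 188 156 146 140 139 136 138 146 172 206 218
 219 218 217 218 218 218]
195 [156 187 214 220 221 219 216 212 203 197 183 182 177 176 188 207 216 219
 218 218 219 219 221 218]
196 [204 206 199 199 195 197 198 199 196 195 192 190 192 197 196 206 212 212
 212 213 218 218 220 219]
0 [[223.78609534 228.33579937]]
0.03 [[224.41848884 219.00765248]]
0.06 [[225.06200242 209.58601506]]
0.1 [[225.93725508 196.88246609]]
-0.01 [[227.39728475 182.10463841]]
0 [[227.18089289 185.32522776]]
0.01 [[226.9657066  188.53603746]]
0.0266 [[226.61116301 193.84412139]]
[ 0.61170622 -0.03035114  0.18768203]
```

The lock sits at column ~227.2 (row 193) and the prong at ~224.0. I'll shift a little toward −y, lower to just above the tip and compare again at close range.

send_rows --increments '[[[0.011,0.01,0.03],[0.033,0.01,0],0.0],[[0.011,0.01,0.06],[0.033,0.01,0],0.0],[[0.011,0.01,0.088],[0.033,0.01,0],0.0],[[0.011,0.01,0.088],[0.033,0.01,0],0.0],[[0.011,0.01,0.088],[0.033,0.01,0],0.0]]'

```text
time: 5.25
ee_pos: [0.6291, -0.0351, 0.1571]
tcp_rot: [-3.068, 0.067, -0.594]
contact_force: [0.5, -0.4, 0.3]
finger_gap: 0.0247
grasp_force: 30.0
```

```bash
python3 - <<'E'
from h import *
o=manip.get_obs();im=manip.read_camera("scene"); np.save("pics/scene2.npy",im)
print(o["ee_pos"],o["tcp_rot"],o["contact_force"],o["finger_gap"])
b=o["ee_pos"]+Ro.from_rotvec(o["tcp_rot"]).apply([0,0,.0266]); print(Rp.inv().apply(b-FOOT), proj("scene",b))
g=cv2.cvtColor(im,cv2.COLOR_RGB2GRAY).astype(int)
for r in range(196,222): print(r,g[r,212:240])
cv2.imwrite("pics/v2.png",cv2.resize(im[185:240,195:255],None,fx=10,fy=10,interpolation=cv2.INTER_CUBIC)[:,:,::-1])
E
```

```text
[ 0.6291124  -0.03509861  0.1571296 ] [-3.06770948  0.06690848 -0.59424905] [ 0.52743015 -0.36742936  0.26713983] 0.02470217210482226
[ 0.00130638 -0.00268908  0.07384377] [[224.40233728 205.19400677]]
196 [110 109 112 134 155 169 186 195 177 141 107 118 124 134 139 138 131 144
 177 206 212 212 211 212 216 219 219 217]
197 [114 118 140 185 200 172 129 108 104 100 103 117 131 132 139 137 136 121
 132 157 168 170 169 169 186 195 196 198]
198 [133 155 187 213 202 151  81  45  55  77 104 119 130 135 140 137 130 107
  78  80  85  86  89  87  98 108 111 114]
199 [156 192 214 218 175 116  58  44  58  83 103 119 129 138 139 137 131 105
  60  38  40  43  32  36  39  40  45  41]
200 [155 197 218 213 169  91  51  52  66  85 108 118 128 135 140 139 132 108
  69  50  47  49  52  42  45  40  44  44]
201 [184 210 219 212 165  89  50  48  69  86 104 119 129 136 136 140 131 104
  66  57  54  54  53  52  50  52  50  54]
202 [209 219 216 191 133  69  49  50  64  83 102 121 131 134 136 137 124 100
  69  56  47  51  50  55  53  49  55  51]
203 [219 216 214 176 104  59  45  51  64  73  95 105 119 120 125 
[... 1495 characters left out ...]
200 196 198 210 217 218 218 219 215 196 185 198 208 215 217 218
 216 219 218 217 220 217 216 215 215 216]
217 [132 135 134 133 143 175 207 217 219 221 215 194 187 194 212 217 215 218
 216 217 218 218 219 216 217 218 217 216]
218 [110 110 108 107 114 152 197 216 218 221 212 193 190 197 211 215 217 218
 217 218 217 216 216 217 216 217 217 218]
219 [109  99 102 103 121 160 196 210 212 213 201 188 190 198 211 217 218 216
 217 216 215 215 214 216 216 217 219 216]
220 [ 73  73  79  93 101 126 155 171 181 178 175 176 191 201 204 213 212 216
 219 216 218 217 215 216 217 217 217 218]
221 [ 59  62  58  76  71  83  91  97 102 107 120 153 184 180 167 181 186 190
 199 203 199 210 214 215 218 219 217 218]
```

View pics/v2.png

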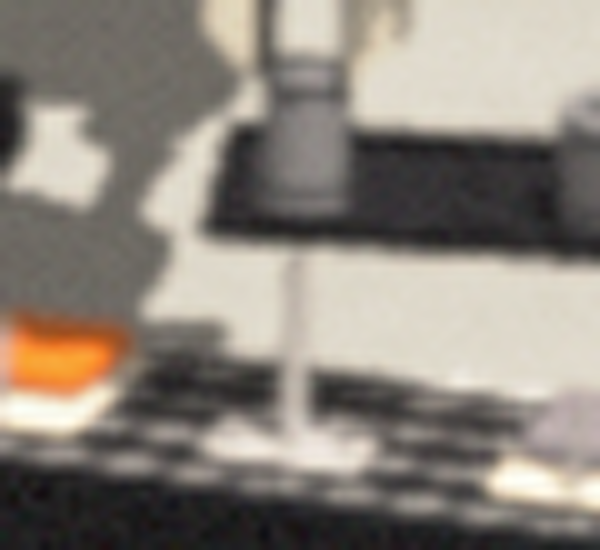

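The lock centre is now at column ~224.8 (row 201) and the prong at 224.0, so about 1.3 mm remains after the lean. I'll correct that and ease down.

send_rows --increments '[[[0,0.003,0.02],[0,0,0],0.0],[[0,0.003,0.028],[0,0,0],0.0],[[0,0.003,0.034],[0,0,0],0.0],[[0,0.003,0.039],[0,0,0],0.0],[[0,0.003,0.039],[0,0,0],0.0]]'

```text
time: 5.8
ee_pos: [0.6353, -0.0363, 0.1428]
tcp_rot: [-3.067, 0.067, -0.595]
contact_force: [0.6, 0.2, -0.7]
finger_gap: 0.0245
grasp_force: 30.0
```

send_rows --increments '[[[0,0,0.003],[0,0,0],0.0],[[0,0,0.006],[0,0,0],0.0],[[0,0,0.009],[0,0,0],0.0]]'

```text
time: 6.1
ee_pos: [0.6367, -0.0364, 0.1398]
tcp_rot: [-3.067, 0.067, -0.596]
contact_force: [-0.8, 0.4, -1.0]
finger_gap: 0.0248
grasp_force: 30.0
```

```bash
cat >> h.py <<'E'
def st(g=.0316):
    o=manip.get_obs(); b=o["ee_pos"]+Ro.from_rotvec(o["tcp_rot"]).apply([0,0,g-.005])
    print("low end in prong frame mm",(Rp.inv().apply(b-FOOT)*1e3).round(1),"F prong",Rp.inv().apply(o["contact_force"]).round(1),"T",o["ft_torque"].round(2),"gap",round(o["finger_gap"],4),"t",o["time"])
E
python3 -c "
from h import *;st()"
```

```text
low end in prong frame mm [ 2.  -3.6 54.9] F prong [-1.1  0.4 -0.6] T [ 0.04  0.25 -0.02] gap 0.0248 t 6.1
```

send_rows --increments '[[[0,0,0.005],[0,0,0],0.0],[[0,0,0.01],[0,0,0],0.0],[[0,0,0.014],[0,0,0],0.0],[[0,0,0.017],[0,0,0],0.0]]'

```text
time: 6.5
ee_pos: [0.6392, -0.0363, 0.1332]
tcp_rot: [-3.067, 0.067, -0.596]
contact_force: [-0.5, -0.4, -0.3]
finger_gap: 0.025
grasp_force: 30.0
```

```bash
python3 -c "
from h import *;st()"
```

```text
low end in prong frame mm [ 1.7 -3.4 47.9] F prong [-0.5 -0.4 -0.1] T [0.02 0.31 0.03] gap 0.025 t 6.5
```

send_rows --increments '[[[0,0,0.005],[0,0,0],0.0],[[0,0,0.01],[0,0,0],0.0],[[0,0,0.014],[0,0,0],0.0],[[0,0,0.018],[0,0,0],0.0]]'

```text
time: 6.9
ee_pos: [0.6419, -0.0362, 0.1266]
tcp_rot: [-3.067, 0.067, -0.596]
contact_force: [-0.3, 0.1, 0.0]
finger_gap: 0.0248
grasp_force: 30.0
```

```bash
python3 -c "
from h import *;st()"
```

```text
low end in prong frame mm [ 1.8 -3.2 40.8] F prong [-0.3  0.1  0.1] T [ 0.08  0.3  -0.01] gap 0.0248 t 6.9
```

send_rows --increments '[[[0,0,0.004],[0,0,0],0.0],[[0,0,0.008],[0,0,0],0.0],[[0,0,0.012],[0,0,0],0.0]]'

```text
time: 7.2
ee_pos: [0.6437, -0.0361, 0.1222]
tcp_rot: [-3.067, 0.067, -0.596]
contact_force: [-0.8, 0.1, -0.6]
finger_gap: 0.0244
grasp_force: 30.0
```

```bash
python3 - <<'E'
from h import *;st()
im=manip.read_camera("scene")
g=cv2.cvtColor(im,cv2.COLOR_RGB2GRAY).astype(int)
for r in range(206,228,2): print(r,g[r,214:236])
E
```

```text
low end in prong frame mm [ 1.8 -3.  36. ] F prong [-1.   0.  -0.2] T [0.17 0.37 0.02] gap 0.0244 t 7.2
206 [189 133  71  39  49  58  66  71  87  95 104 104 109  97  94  76  57  50
  52  48  50  51]
208 [185 136 101  85  84  75  80  96 111 123 132 137 135 126  92  69  48  47
  45  49  41  44]
210 [203 212 212 207 209 190 143 110 115 123 132 138 136 132 133 155 173 179
 176 158 152 153]
212 [177 212 217 216 217 198 150 113 112 125 133 139 133 136 157 196 213 215
 216 215 217 215]
214 [185 216 217 217 214 194 143 109 114 123 132 135 133 126 153 191 213 216
 218 215 216 217]
216 [217 217 217 215 216 202 155 108  91 101 107 110 109 116 154 195 216 217
 218 218 218 218]
218 [213 218 218 218 218 219 215 200 183 152 135 141 171 197 211 215 216 216
 216 216 217 217]
220 [102 128 130 128 138 161 176 183 175 153 142 167 196 212 217 217 218 218
 217 217 216 215]
222 [ 65  79  80  78  77  67  56  58  87 127 148 130 103 102 105 117 125 135
 144 160 179 183]
224 [ 61  62  53  52  39  42  43  48  94 156 183 150  86  56  48  59  66  74
  75  76  64  62]
226 [ 57  54  62  74  76  80  95  91 114 168 194 157  96  68  67  64  62  60
  43  43  42  46]
```

The lock hides the tip (row 210) and the prong comes out below it at column 224, so it is threaded with its lower end about 36 mm above the plate and no force. Continuing down.

send_rows --increments '[[[0,0,0.005],[0,0,0],0.0],[[0,0,0.01],[0,0,0],0.0],[[0,0,0.014],[0,0,0],0.0],[[0,0,0.018],[0,0,0],0.0]]'

```text
time: 7.65
ee_pos: [0.6464, -0.0361, 0.1155]
tcp_rot: [-3.067, 0.067, -0.596]
contact_force: [-0.9, 1.7, -0.3]
finger_gap: 0.0252
grasp_force: 30.0
```

```bash
python3 -c "
from h import *;st()"
```

```text
low end in prong frame mm [ 1.7 -2.8 28.7] F prong [-1.   1.6  0. ] T [0.29 0.44 0.11] gap 0.0252 t 7.65
```

At 29 mm with no axial force, well past the 41 mm latch stop: lock 3 is open. I'll withdraw along the axis and take it to the bin.

send_rows --increments '[[[0,0,-0.05],[0,0,0],0.0],[[0,0,-0.11],[0,0,0],0.0],[[0,0,-0.16],[0,0,0],0.0],[[0,0,-0.175],[0,0,0],0.0]]'

```text
time: 8.05
ee_pos: [0.6209, -0.0371, 0.1829]
tcp_rot: [-3.067, 0.067, -0.602]
contact_force: [-0.0, 0.4, -1.2]
finger_gap: 0.0246
grasp_force: 30.0
```

```bash
python3 - <<'E'
from h import *
st();print(go([.505,-.264,.13],YAW,0))
E
```

```text
low end in prong frame mm [  3.6  -5.1 100.8] F prong [-0.5  0.4 -1.1] T [-0.    0.3  -0.01] gap 0.0246 t 8.05
(array([-0.2924,  0.5811,  0.0092]), array([-0.0314, -0.493 ,  0.0065]))
```

send_rows --increments '[[[-0.292,0.581,0.009],[-0.031,-0.493,0.006],0.0],[[-0.292,0.581,0.009],[-0.031,-0.493,0.006],0.0],[[-0.292,0.581,0.009],[-0.031,-0.493,0.006],0.0],[[-0.292,0.581,0.009],[-0.031,-0.493,0.006],0.0],[[-0.292,0.581,0.009],[-0.031,-0.493,0.006],0.0]]'

```text
time: 8.55
ee_pos: [0.5084, -0.2564, 0.1284]
tcp_rot: [-3.139, 0.074, 0.007]
contact_force: [0.3, -0.2, -0.5]
finger_gap: 0.0245
grasp_force: 30.0
```

send_rows --increments '[[[0,0,0],[0,0,0],0.0]]'

```text
time: 8.65
ee_pos: [0.5056, -0.2595, 0.1275]
tcp_rot: [-3.139, 0.085, 0.012]
contact_force: [-0.1, 0.4, -0.3]
finger_gap: 0.0247
grasp_force: 30.0
```

```bash
python3 - <<'E'
from h import *
o=manip.get_obs();print(o["ee_pos"],go([.505,-.264,.034],YAW,0))
E
```

```text
[ 0.50559865 -0.25947339  0.12750654] (array([0.0009, 0.0117, 0.2338]), array([-0.0016,  0.0097, -0.0069]))
```

send_rows --increments '[[[0,0.008,0.12],[0,0.008,0],0.0],[[0,0.008,0.21],[0,0.008,0],0.0],[[0,0.008,0.233],[0,0.008,0],0.0],[[0,0.008,0.233],[0,0.008,0],0.0],[[0,0.008,0.233],[0,0.008,0],0.42]]'

```text
time: 9.15
ee_pos: [0.5095, -0.2581, 0.0382]
tcp_rot: [3.14, -0.075, 0.007]
contact_force: [1.0, 0.3, -0.4]
finger_gap: 0.0291
grasp_force: 0.0
```

send_rows --increments '[[[0,0,0],[0,0,0],0.42],[[0,0,0],[0,0,0],0.42],[[0,0,-0.1],[0,0,0],0.42],[[0,0,-0.2],[0,0,0],0.42],[[0,0,-0.25],[0,0,0],0.6]]'

```text
time: 9.65
ee_pos: [0.5096, -0.2588, 0.1414]
tcp_rot: [3.138, -0.075, 0.013]
contact_force: [0.2, -0.0, 0.3]
finger_gap: 0.0429
grasp_force: 0.0
```

```bash
python3 - <<'E'
from h import *
o=manip.get_obs();print(o["ee_pos"],go([.4478,.027,.10],YAW,0))
im=manip.read_camera("top"); cv2.imwrite("pics/t2.png",cv2.resize(im[150:260,150:430],None,fx=2.8,fy=2.8)[:,:,::-1])
E
```

```text
[ 0.50957374 -0.25883677  0.14142667] (array([-0.1894, -0.7066,  0.1003]), array([ 0.0031, -0.0103,  0.001 ]))
```

send_rows --increments '[[[-0.189,-0.707,0.05],[0,0,0],0.6],[[-0.189,-0.707,0.05],[0,0,0],0.6],[[-0.189,-0.707,0.05],[0,0,0],0.6],[[-0.189,-0.707,0.05],[0,0,0],0.6],[[-0.189,-0.707,0.05],[0,0,0],0.6]]'

```text
time: 10.2
ee_pos: [0.4549, -0.0124, 0.1205]
tcp_rot: [-3.14, 0.077, -0.007]
contact_force: [1.6, 0.6, 0.3]
finger_gap: 0.055
grasp_force: 0.0
```

```bash
python3 - <<'E'
from h import *
o=manip.get_obs();print(o["ee_pos"],go([.4478,.027,.07],YAW,0))
E
```

```text
[ 0.45489012 -0.01243911  0.12046735] (array([-0.023 , -0.0975,  0.1262]), array([-0.0012, -0.0055,  0.0001]))
```

View pics/t2.png

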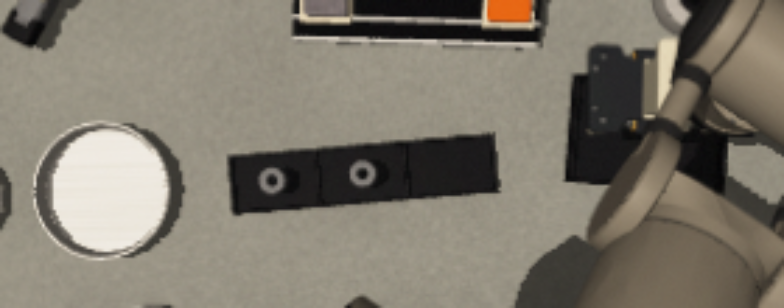

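Compartment 3 is empty and two locks remain in the tray, at crop (272,180) and (362,174). The gripper hides the bin, so I'll check that later. Lock 2 next.

send_rows --increments '[[[-0.023,-0.097,0.08],[0,0,0],0.6],[[-0.023,-0.097,0.126],[0,0,0],0.6],[[-0.023,-0.097,0.126],[0,0,0],0.6],[[-0.023,-0.097,0.126],[0,0,0],0.6]]'

```text
time: 10.6
ee_pos: [0.4487, 0.0249, 0.0702]
tcp_rot: [-3.14, 0.076, -0.005]
contact_force: [0.2, 0.5, 0.2]
finger_gap: 0.0547
grasp_force: 0.0
```

```bash
python3 - <<'E'
from h import *
o=manip.get_obs();print(o["ee_pos"],go([.4478,.027,.0296],YAW,0))
E
```

```text
[0.44872979 0.02489699 0.07020126] (array([-0.0029, -0.005 ,  0.1015]), array([-0.0012, -0.0043,  0.0009]))
```

Close, wait for a full grip, then lift.

send_rows --increments '[[[-0.001,-0.004,0.06],[0,0,0],0.5],[[-0.001,-0.004,0.1],[0,0,0],0.5],[[-0.001,-0.004,0.1],[0,0,0],0.0],[[-0.001,-0.004,0.1],[0,0,0],0.0],[[-0.001,-0.004,0.1],[0,0,0],0.0]]'

```text
time: 11.1
ee_pos: [0.449, 0.0263, 0.0308]
tcp_rot: [-3.14, 0.077, -0.008]
contact_force: [-0.8, -0.1, -0.7]
finger_gap: 0.0266
grasp_force: 0.2
```

send_rows --increments '[[[0,0,0],[0,0,0],0.0],[[0,0,0],[0,0,0],0.0],[[0,0,0],[0,0,0],0.0]]'

```text
time: 11.4
ee_pos: [0.4491, 0.0264, 0.0307]
tcp_rot: [-3.14, 0.075, -0.008]
contact_force: [-0.4, -1.8, 6.7]
finger_gap: 0.0247
grasp_force: 30.0
```

```bash
python3 - <<'E'
from h import *
o=manip.get_obs();print(o["ee_pos"])
E
```

```text
[0.44906264 0.02640364 0.03066348]
```

send_rows --increments '[[[0,0,-0.125],[0,0,0],0.0],[[0,0,-0.25],[0,0,0],0.0],[[0,0,-0.375],[0,0,0],0.0],[[0,0,-0.4],[0,0,0],0.0]]'

```text
time: 11.8
ee_pos: [0.4502, 0.0265, 0.1951]
tcp_rot: [-3.14, 0.075, -0.02]
contact_force: [0.2, 0.3, -1.3]
finger_gap: 0.0245
grasp_force: 30.0
```

```bash
python3 - <<'E'
from h import *
print(manip.get_obs()["ee_pos"],go(above(.09,.002,-.0045,g=.0316),YAW,TILT))
E
```

```text
[0.45022335 0.02651811 0.19514412] (array([0.4397, 0.1352, 0.0625]), array([-0.001 ,  0.4725,  0.001 ]))
```

send_rows --increments '[[[0.442,0.135,0.0],[0.033,0.472,0],0.0],[[0.442,0.135,0.0],[0.033,0.472,0],0.0],[[0.442,0.135,0.03],[0.033,0.472,0],0.0],[[0.442,0.135,0.063],[0.033,0.472,0],0.0],[[0.442,0.135,0.063],[0.033,0.472,0],0.0]]'

```text
time: 12.3
ee_pos: [0.6226, -0.0373, 0.1608]
tcp_rot: [-3.069, 0.077, -0.574]
contact_force: [-0.2, -0.1, -1.3]
finger_gap: 0.0242
grasp_force: 30.0
```

send_rows --increments '[[[0,0,0],[0,0,0],0.0]]'

```text
time: 12.4
ee_pos: [0.6207, -0.0358, 0.1628]
tcp_rot: [-3.069, 0.075, -0.574]
contact_force: [-0.6, -0.2, -0.1]
finger_gap: 0.0242
grasp_force: 30.0
```

```bash
cat >> h.py <<'E'
def lk(rows,c0,c1):
    g=cv2.cvtColor(manip.read_camera("scene"),cv2.COLOR_RGB2GRAY).astype(int)
    for r in rows: print(r,c0,g[r,c0:c1])
E
python3 - <<'E'
from h import *
st(.0327); lk(range(190,216,2),215,238); st(.0327); print(manip.get_obs()["tcp_rot"])
E
```

```text
low end in prong frame mm [-4.6 -3.7 81.2] F prong [-0.6 -0.2  0.1] T [0.07 0.26 0.03] gap 0.0242 t 12.4
190 215 [110 108 105 103 134 163 151 104 102 114 121 119 108  95 127 186 217 219
 218 218 218 219 218]
192 215 [107 105 107 129 176 202 168 111  99 111 111 116 115 109 126 183 216 220
 219 220 219 218 219]
194 215 [107 117 148 186 211 215 170 117 112 124 130 133 135 133 143 185 216 219
 220 220 217 219 218]
196 215 [182 206 207 201 197 176 138 111 115 125 132 136 138 133 138 175 202 211
 213 212 211 217 218]
198 215 [219 204 152  80  42  49  78 101 116 125 133 137 137 130 110  83  81  89
  90  86  89 100 106]
200 215 [212 168  92  46  48  56  74  90 106 119 121 124 121 119  98  60  51  46
  50  46  50  41  48]
202 215 [193 134  73  48  53  57  73  92 101 105 110 109 109 111  85  65  49  54
  53  59  49  54  52]
204 215 [165  93  45  56  53  55  48  51  54  59  59  57  56  54  55  50  53  52
  51  51  53  57  54]
206 215 [131  69  40  48  54  52  46  46  47  49  48  53  53  52  55  54  52  51
  50  56  55  56  57]
208 215 [133 100  88  87  75  64  59  61  57  61  59  60  52  53  54  51  48  47
  43  36  45  40  43]
210 215 [215 209 206 210 208 207 207 204 195 196 203 203 202 187 179 180 177 175
 162 154 152 142 135]
212 215 [216 214 214 216 218 217 219 212 190 180 195 211 216 215 217 216 216 214
 215 218 217 216 216]
214 215 [214 217 217 216 217 216 216 214 192 183 196 209 215 215 216 214 218 215
 213 215 216 216 217]
low end in prong frame mm [-4.3 -3.4 82.1] F prong [-0.2  0.7  0.4] T [0.08 0.25 0.03] gap 0.0247 t 12.45
[-3.0685183   0.07430004 -0.57674872]
```

send_rows --increments '[[[0.0175,0.002,0],[0,0.016,0],0.0],[[0.0175,0.002,0.015],[0,0.016,0],0.0],[[0.0175,0.002,0.03],[0,0.016,0],0.0],[[0.0175,0.002,0.035],[0,0.016,0],0.0]]'

```text
time: 12.85
ee_pos: [0.6328, -0.0365, 0.1535]
tcp_rot: [-3.065, 0.074, -0.598]
contact_force: [0.4, 0.2, -0.8]
finger_gap: 0.0242
grasp_force: 30.0
```

```bash
python3 - <<'E'
from h import *
st(.0327); lk(range(196,214,2),215,238); st(.0327); print(manip.get_obs()["tcp_rot"])
E
```

```text
low end in prong frame mm [ 3.5 -3.9 68. ] F prong [ 0.   0.2 -0.8] T [ 0.03  0.29 -0.03] gap 0.0242 t 12.85
196 215 [117 136 169 190 190 149 103  87  94 103 110 104  91 106 165 200 209 212
 217 211 213 216 218]
198 215 [207 197 148  84  49  68 100 113 124 133 136 141 129 102  80  72  78  90
  89  90  93 100 111]
200 215 [213 169  92  48  54  78 101 113 126 133 137 137 132 115  82  53  48  48
  52  47  44  45  41]
202 215 [191 136  74  45  60  80 104 117 130 137 138 140 133 115  79  61  47  47
  52  54  52  55  52]
204 215 [166  94  50  53  57  77  96 111 120 134 133 129 125  99  71  54  49  53
  53  49  53  56  55]
206 215 [132  70  44  44  53  76  92 103 110 108 115 112 105  89  65  53  47  52
  49  52  53  50  54]
208 215 [137  98  87  80  74  70  69  79  80  81  81  77  79  68  53  46  48  50
  39  48  43  42  38]
210 215 [216 210 208 207 208 208 205 202 192 168 163 184 198 187 180 179 178 174
 160 155 152 142 133]
212 215 [212 215 218 215 217 218 218 215 189 163 176 206 216 216 216 217 216 215
 218 216 217 213 217]
low end in prong frame mm [ 3.4 -3.9 67.8] F prong [ 0.1 -0.7 -0.4] T [0.01 0.31 0.02] gap 0.0242 t 12.9
[-3.06511034  0.07415122 -0.59757976]
```

Aligned at column 224.0. Easing down.

send_rows --increments '[[[0,0,0.01],[0,0,0],0.0],[[0,0,0.017],[0,0,0],0.0],[[0,0,0.024],[0,0,0],0.0],[[0,0,0.03],[0,0,0],0.0]]'

```text
time: 13.3
ee_pos: [0.6377, -0.0367, 0.1428]
tcp_rot: [-3.065, 0.074, -0.599]
contact_force: [-1.1, 1.6, -0.0]
finger_gap: 0.0244
grasp_force: 30.0
```

```bash
python3 -c "
from h import *;st(.0327)"
```

```text
low end in prong frame mm [ 4.  -3.8 56.2] F prong [-1.1  1.5  0.4] T [0.14 0.34 0.08] gap 0.0244 t 13.3
```

send_rows --increments '[[[0,0,0.004],[0,0,0],0.0],[[0,0,0.008],[0,0,0],0.0],[[0,0,0.012],[0,0,0],0.0]]'

```text
time: 13.6
ee_pos: [0.6394, -0.0363, 0.1385]
tcp_rot: [-3.065, 0.074, -0.599]
contact_force: [-0.9, 2.5, 0.6]
finger_gap: 0.0245
grasp_force: 30.0
```

```bash
python3 -c "
from h import *;st(.0327)"
```

```text
low end in prong frame mm [ 4.  -3.4 51.6] F prong [-0.7  2.4  0.9] T [0.54 0.36 0.19] gap 0.0245 t 13.6
```

send_rows --increments '[[[0,-0.002,0],[0,0,0],0.0],[[0,-0.002,0.004],[0,0,0],0.0],[[0,-0.002,0.008],[0,0,0],0.0],[[0,-0.002,0.012],[0,0,0],0.0]]'

```text
time: 14.0
ee_pos: [0.6413, -0.0358, 0.134]
tcp_rot: [-3.065, 0.074, -0.599]
contact_force: [-1.5, -0.0, 0.1]
finger_gap: 0.0241
grasp_force: 30.0
```

```bash
python3 -c "
from h import *;st(.0327)"
```

```text
low end in prong frame mm [ 4.1 -2.8 46.7] F prong [-1.3 -0.1  0.6] T [0.19 0.4  0.08] gap 0.0241 t 14.0
```

send_rows --increments '[[[0,0,0.004],[0,0,0],0.0],[[0,0,0.008],[0,0,0],0.0],[[0,0,0.012],[0,0,0],0.0]]'

```text
time: 14.3
ee_pos: [0.6431, -0.0358, 0.1296]
tcp_rot: [-3.065, 0.074, -0.599]
contact_force: [-1.1, 1.2, -0.2]
finger_gap: 0.0241
grasp_force: 30.0
```

```bash
python3 -c "
from h import *;st(.0327)"
```

```text
low end in prong frame mm [ 4.1 -2.7 41.9] F prong [-1.1  1.1  0.3] T [0.23 0.5  0.08] gap 0.0241 t 14.3
```

send_rows --increments '[[[-0.001,-0.001,0.003],[0,0,0],0.0],[[-0.001,-0.001,0.006],[0,0,0],0.0],[[-0.001,-0.001,0.009],[0,0,0],0.0]]'

```text
time: 14.6
ee_pos: [0.6443, -0.0354, 0.1263]
tcp_rot: [-3.065, 0.075, -0.6]
contact_force: [-3.7, -0.1, 6.1]
finger_gap: 0.0243
grasp_force: 30.0
```

```bash
python3 -c "
from h import *;st(.0327)"
```

```text
low end in prong frame mm [ 3.9 -2.2 38.5] F prong [-1.2 -0.3  7.1] T [0.15 0.4  0.1 ] gap 0.0243 t 14.6
```

send_rows --increments '[[[0,0,0.003],[0,0,0],0.0],[[0,0,0.006],[0,0,0],0.0],[[0,0,0.009],[0,0,0],0.0]]'

```text
time: 14.9
ee_pos: [0.6471, -0.0357, 0.1262]
tcp_rot: [-3.064, 0.074, -0.608]
contact_force: [-10.5, -0.2, 21.4]
finger_gap: 0.0244
grasp_force: 30.0
```

```bash
python3 -c "
from h import *;st(.0327)"
```

```text
low end in prong frame mm [ 6.6 -2.4 37.4] F prong [-1.7 -0.7 23.8] T [0.13 0.54 0.02] gap 0.0244 t 14.9
```

Axial force rises to 24 N at about 38–39 mm, which is where the latch would stop it. I'll check once more with a sideways ease to rule out rubbing.

send_rows --increments '[[[-0.002,0,-0.015],[0,0,0],0.0],[[-0.004,0.001,-0.015],[0,0,0],0.0],[[-0.004,0.001,-0.009],[0,0,0],0.0],[[-0.004,0.001,-0.005],[0,0,0],0.0],[[-0.004,0.001,-0.003],[0,0,0],0.0]]'

```text
time: 15.4
ee_pos: [0.6443, -0.0359, 0.1254]
tcp_rot: [-3.065, 0.074, -0.604]
contact_force: [-12.1, 0.6, 20.2]
finger_gap: 0.0243
grasp_force: 30.1
```

```bash
python3 -c "
from h import *;st(.0327);lk(range(208,230,2),215,236)"
```

```text
low end in prong frame mm [ 3.7 -2.7 37.6] F prong [-3.7 -0.  23.2] T [0.15 0.9  0.05] gap 0.0243 t 15.4
208 215 [135 100  88  82  78  76  93 102 115 129 133 130 121  93  66  51  48  52
  46  42  44]
210 215 [213 212 206 205 187 144 108 106 122 130 133 134 128 132 153 175 176 175
 160 153 151]
212 215 [212 217 216 217 197 153 106 107 122 130 130 133 134 150 192 215 218 215
 217 214 215]
214 215 [214 219 217 216 194 143 102  96 109 119 122 120 124 138 188 213 217 216
 215 218 217]
216 215 [219 217 216 217 212 177 137 123 114 108 111 126 145 174 207 216 219 217
 219 217 217]
218 215 [220 218 218 219 218 218 214 205 167 145 158 192 210 213 216 219 217 215
 215 216 216]
220 215 [124 130 130 136 158 177 176 174 162 161 176 199 212 216 214 215 217 216
 217 216 215]
222 215 [ 77  78  76  74  64  53  59  94 147 183 156 111  99 104 115 125 136 147
 158 178 181]
224 215 [ 60  59  53  41  36  42  50  94 155 180 152  89  52  51  63  65  71  78
  79  63  58]
226 215 [ 58  61  76  78  91  96  94 116 165 188 164  95  64  69  63  62  58  44
  37  42  53]
228 215 [150 175 186 191 205 198 174 164 178 204 217 209 196 177 154 155 149 116
  75  80 123]
```

It stops at the same depth (37.6 mm) after easing, so lock 2 is locked. Withdrawing it to the dish.

send_rows --increments '[[[0,0,-0.05],[0,0,0],0.0],[[0,0,-0.1],[0,0,0],0.0],[[0,0,-0.15],[0,0,0],0.0],[[0,0,-0.17],[0,0,0],0.0]]'

```text
time: 15.85
ee_pos: [0.6182, -0.0363, 0.1877]
tcp_rot: [-3.065, 0.074, -0.602]
contact_force: [0.3, 0.3, -0.5]
finger_gap: 0.0244
grasp_force: 30.0
```

```bash
python3 - <<'E'
from h import *
st(.0327);print(go([.458,.288,.14],YAW,0))
E
```

```text
low end in prong frame mm [  2.9  -4.4 105.1] F prong [ 0.1  0.3 -0.5] T [ 0.01  0.32 -0.02] gap 0.0244 t 15.85
(array([-0.4559, -0.7893, -0.0351]), array([-3.410e-02, -4.933e-01,  4.000e-04]))
```

send_rows --increments '[[[-0.456,-0.789,-0.035],[-0.034,-0.493,0],0.0],[[-0.456,-0.789,-0.035],[-0.034,-0.493,0],0.0],[[-0.456,-0.789,-0.035],[-0.034,-0.493,0],0.0],[[-0.456,-0.789,-0.035],[-0.034,-0.493,0],0.0],[[-0.456,-0.789,-0.035],[-0.034,-0.493,0],0.0]]'

```text
time: 16.35
ee_pos: [0.5075, 0.1877, 0.1523]
tcp_rot: [-3.14, 0.077, 0.005]
contact_force: [-0.7, 0.0, -0.4]
finger_gap: 0.0247
grasp_force: 30.0
```

```bash
python3 - <<'E'
from h import *
o=manip.get_obs();print(o["ee_pos"],go([.458,.288,.10],YAW,0))
E
```

```text
[0.50747439 0.18767582 0.15229729] (array([-0.1354, -0.2445,  0.1312]), array([-0.0002,  0.0039,  0.    ]))
```

send_rows --increments '[[[-0.135,-0.244,0.05],[0,0,0],0.0],[[-0.135,-0.244,0.1],[0,0,0],0.0],[[-0.135,-0.244,0.131],[0,0,0],0.0],[[-0.135,-0.244,0.131],[0,0,0],0.0]]'

```text
time: 16.75
ee_pos: [0.4554, 0.2875, 0.0982]
tcp_rot: [3.139, -0.07, -0.012]
contact_force: [-0.0, -0.1, -0.8]
finger_gap: 0.0245
grasp_force: 30.0
```

```bash
python3 - <<'E'
from h import *
o=manip.get_obs();print(o["ee_pos"],go([.458,.288,.035],YAW,0))
E
```

```text
[0.45539988 0.28752059 0.09819561] (array([ 0.0077, -0.0018,  0.1579]), array([0.0028, 0.01  , 0.0055]))
```

send_rows --increments '[[[0.002,0,0.1],[0,0.005,0],0.0],[[0.002,0,0.15],[0,0.005,0],0.0],[[0.002,0,0.156],[0,0.005,0],0.0],[[0.002,0,0.156],[0,0.005,0],0.0],[[0.002,0,0.156],[0,0.005,0],0.42]]'

```text
time: 17.25
ee_pos: [0.4609, 0.2861, 0.0407]
tcp_rot: [-3.139, 0.077, -0.007]
contact_force: [0.6, 0.3, -0.8]
finger_gap: 0.029
grasp_force: 0.0
```

send_rows --increments '[[[0,0,0],[0,0,0],0.42],[[0,0,0],[0,0,0],0.42],[[0,0,-0.1],[0,0,0],0.42],[[0,0,-0.2],[0,0,0],0.42],[[0,0,-0.22],[0,0,0],0.6]]'

```text
time: 17.75
ee_pos: [0.4617, 0.2873, 0.1324]
tcp_rot: [-3.136, 0.076, -0.017]
contact_force: [0.3, -0.1, 0.8]
finger_gap: 0.0429
grasp_force: 0.0
```

```bash
python3 - <<'E'
from h import *
o=manip.get_obs();print(o["ee_pos"],go([.4420,.1171,.09],YAW,0))
E
```

```text
[0.46171914 0.28727848 0.1323974 ] (array([-0.0298,  0.4278,  0.1038]), array([-0.0057, -0.0133,  0.0007]))
```

send_rows --increments '[[[-0.03,0.428,0.02],[-0.005,-0.01,0],0.6],[[-0.03,0.428,0.04],[-0.005,-0.01,0],0.6],[[-0.03,0.428,0.08],[-0.005,-0.01,0],0.6],[[-0.03,0.428,0.12],[-0.005,-0.01,0],0.6],[[-0.03,0.428,0.145],[-0.005,-0.01,0],0.6]]'

```text
time: 18.25
ee_pos: [0.4375, 0.1131, 0.0678]
tcp_rot: [3.136, -0.082, -0.013]
contact_force: [-1.0, 0.8, -0.2]
finger_gap: 0.055
grasp_force: 0.0
```

send_rows --increments '[[[0,0,0],[0,0,0],0.6],[[0,0,0],[0,0,0],0.6]]'

```text
time: 18.45
ee_pos: [0.4396, 0.1165, 0.0696]
tcp_rot: [3.138, -0.075, -0.008]
contact_force: [-0.4, 0.6, 0.3]
finger_gap: 0.0552
grasp_force: 0.0
```

```bash
python3 - <<'E'
from h import *
o=manip.get_obs();print(o["ee_pos"],go([.4420,.1171,.0305],YAW,0))
im=manip.read_camera("top"); cv2.imwrite("pics/t3.png",cv2.resize(im[150:260,150:430],None,fx=2.8,fy=2.8)[:,:,::-1])
E
```

```text
[0.43962943 0.11650266 0.06958664] (array([ 0.0063, -0.0021,  0.0977]), array([0.0041, 0.0061, 0.0014]))
```

View pics/t3.png

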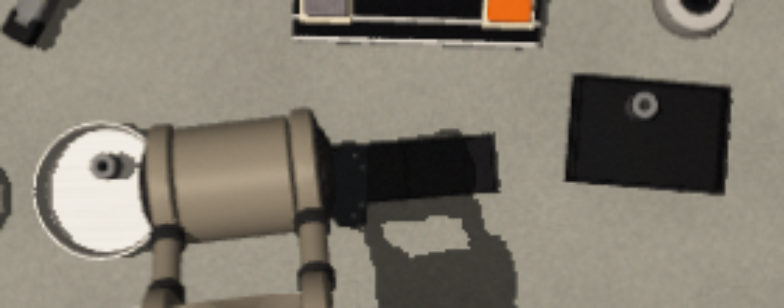

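Lock 3 stands in the bin at crop (645,105) and lock 2 in the dish at (104,165). Now lock 1. My 10 picture views are used up, so I'll measure numerically from here.

send_rows --increments '[[[0.005,-0.001,0.06],[0,0,0],0.5],[[0.005,-0.001,0.098],[0,0,0],0.5],[[0.005,-0.001,0.098],[0,0,0],0.0],[[0.005,-0.001,0.098],[0,0,0],0.0],[[0.005,-0.001,0.098],[0,0,0],0.0]]'

```text
time: 19.0
ee_pos: [0.4417, 0.1164, 0.031]
tcp_rot: [3.138, -0.075, -0.006]
contact_force: [-0.1, -0.6, 1.0]
finger_gap: 0.0264
grasp_force: 0.0
```

send_rows --increments '[[[0,0,0],[0,0,0],0.0],[[0,0,0],[0,0,0],0.0],[[0,0,0],[0,0,0],0.0]]'

```text
time: 19.3
ee_pos: [0.4418, 0.1161, 0.031]
tcp_rot: [3.138, -0.076, -0.005]
contact_force: [0.7, 1.7, 6.4]
finger_gap: 0.0241
grasp_force: 30.0
```

send_rows --increments '[[[0,0,-0.125],[0,0,0],0.0],[[0,0,-0.25],[0,0,0],0.0],[[0,0,-0.375],[0,0,0],0.0],[[0,0,-0.4],[0,0,0],0.0]]'

```text
time: 19.7
ee_pos: [0.4445, 0.1166, 0.1956]
tcp_rot: [3.138, -0.076, 0.007]
contact_force: [0.4, -0.1, -1.0]
finger_gap: 0.0243
grasp_force: 30.0
```

```bash
python3 - <<'E'
from h import *
print(manip.get_obs()["ee_pos"],go(above(.1,.003,-.0045,g=.032),YAW,TILT))
E
```

```text
[0.44450671 0.11661929 0.19555893] (array([0.4581, 0.3592, 0.0359]), array([0.0027, 0.4829, 0.0011]))
```

send_rows --increments '[[[0.458,0.359,0],[0.033,0.483,0],0.0],[[0.458,0.359,0],[0.033,0.483,0],0.0],[[0.458,0.359,0],[0.033,0.483,0],0.0],[[0.458,0.359,0.02],[0.033,0.483,0],0.0],[[0.458,0.359,0.035],[0.033,0.483,0],0.0]]'

```text
time: 20.2
ee_pos: [0.6192, -0.0386, 0.1755]
tcp_rot: [-3.073, 0.076, -0.585]
contact_force: [0.3, 0.1, -0.6]
finger_gap: 0.0239
grasp_force: 30.0
```

send_rows --increments '[[[0,0,0],[0,0,0],0.0],[[0,0,0],[0,0,0],0.0]]'

```text
time: 20.4
ee_pos: [0.6168, -0.0363, 0.1739]
tcp_rot: [-3.073, 0.076, -0.577]
contact_force: [0.4, 0.4, -0.1]
finger_gap: 0.024
grasp_force: 30.0
```

```bash
python3 - <<'E'
from h import *
st(.033); o=manip.get_obs(); print(o["tcp_rot"])
Q=Rp*Ro.from_rotvec([np.pi,0,0])*Ro.from_euler("x",1.5,degrees=True)
print(((Ro.from_rotvec(o["tcp_rot"]).inv()*Q).as_rotvec(degrees=True)/45).round(4))
E
```

```text
low end in prong frame mm [-4.1 -4.6 92.6] F prong [ 0.3  0.4 -0.2] T [0.02 0.28 0.02] gap 0.024 t 20.4
[-3.07320546  0.07573333 -0.57699595]
[ 0.005   0.0169 -0.0063]
```

send_rows --increments '[[[0.0145,0,0.01],[0,0.017,0],0.0],[[0.0145,0,0.03],[0,0.017,0],0.0],[[0.0145,0,0.05],[0,0.017,0],0.0],[[0.0145,0,0.06],[0,0.017,0],0.0],[[0.0145,0,0.06],[0,0.017,0],0.0]]'

```text
time: 20.9
ee_pos: [0.6315, -0.0357, 0.1543]
tcp_rot: [-3.069, 0.073, -0.6]
contact_force: [0.3, 0.0, -0.9]
finger_gap: 0.0243
grasp_force: 30.0
```

```bash
python3 - <<'E'
from h import *
st(.033); lk(range(198,214,2),215,238)
E
```

```text
low end in prong frame mm [ 2.6 -3.2 68.9] F prong [-0.1  0.  -0.9] T [0.03 0.26 0.03] gap 0.0243 t 20.9
198 215 [187 195 148  81  52  68  93 114 123 135 138 143 140 124  99  72  80  91
  92  88  91 100 112]
200 215 [216 168  91  49  48  76  99 113 125 135 139 140 138 125  94  59  46  52
  40  50  44  46  46]
202 215 [190 137  72  49  59  81 104 119 127 134 140 139 137 123  91  63  49  51
  54  56  55  54  53]
204 215 [166  89  47  47  56  75  97 109 122 125 133 132 128 109  77  52  52  52
  54  50  55  51  51]
206 215 [135  67  48  53  52  67  86 105 107 112 112 117 110  94  68  52  51  51
  53  55  52  53  55]
208 215 [137  98  85  83  73  65  64  72  77  78  78  79  75  63  53  50  48  47
  41  40  47  45  39]
210 215 [215 211 208 209 208 208 207 203 192 169 163 186 199 190 180 178 181 176
 163 152 152 143 135]
212 215 [215 215 217 218 218 221 219 211 187 158 159 193 213 216 216 216 216 218
 217 215 217 215 215]
```

send_rows --increments '[[[-0.001,0,0.01],[0,0,0],0.0],[[-0.001,0,0.017],[0,0,0],0.0],[[-0.001,0,0.024],[0,0,0],0.0],[[-0.001,0,0.03],[0,0,0],0.0]]'

```text
time: 21.35
ee_pos: [0.6361, -0.0362, 0.1438]
tcp_rot: [-3.069, 0.074, -0.603]
contact_force: [-0.3, -0.3, 1.1]
finger_gap: 0.0241
grasp_force: 30.0
```

```bash
python3 -c "
from h import *;st(.033)"
```

```text
low end in prong frame mm [ 3.  -3.5 57.5] F prong [ 0.1 -0.3  1.1] T [0.   0.24 0.06] gap 0.0241 t 21.35
```

send_rows --increments '[[[0,0,0.005],[0,0,0],0.0],[[0,0,0.01],[0,0,0],0.0],[[0,0,0.015],[0,0,0],0.0]]'

```text
time: 21.65
ee_pos: [0.6381, -0.0359, 0.1382]
tcp_rot: [-3.069, 0.074, -0.601]
contact_force: [-0.9, 0.8, -0.4]
finger_gap: 0.0242
grasp_force: 30.0
```

```bash
python3 -c "
from h import *;st(.033)"
```

```text
low end in prong frame mm [ 2.7 -3.1 51.5] F prong [-1.1  0.7 -0. ] T [0.21 0.47 0.1 ] gap 0.0242 t 21.65
```

send_rows --increments '[[[0,-0.001,0.005],[0,0,0],0.0],[[0,-0.001,0.01],[0,0,0],0.0],[[0,-0.001,0.015],[0,0,0],0.0],[[0,-0.001,0.02],[0,0,0],0.0]]'

```text
time: 22.05
ee_pos: [0.6413, -0.0355, 0.1309]
tcp_rot: [-3.069, 0.074, -0.602]
contact_force: [-1.7, 1.0, -0.3]
finger_gap: 0.0244
grasp_force: 30.0
```

```bash
python3 -c "
from h import *;st(.033)"
```

```text
low end in prong frame mm [ 2.9 -2.6 43.5] F prong [-1.8  0.9  0.4] T [0.3  0.48 0.1 ] gap 0.0244 t 22.05
```

send_rows --increments '[[[0,-0.001,0.004],[0,0,0],0.0],[[0,-0.001,0.008],[0,0,0],0.0],[[0,-0.001,0.012],[0,0,0],0.0]]'

```text
time: 22.35
ee_pos: [0.6432, -0.0352, 0.1265]
tcp_rot: [-3.069, 0.074, -0.602]
contact_force: [-1.7, 1.2, 0.5]
finger_gap: 0.0244
grasp_force: 30.0
```

```bash
python3 -c "
from h import *;st(.033)"
```

```text
low end in prong frame mm [ 3.  -2.2 38.8] F prong [-1.4  1.1  1.1] T [0.23 0.54 0.09] gap 0.0244 t 22.35
```

send_rows --increments '[[[-0.001,-0.001,0.003],[0,0,0],0.0],[[-0.001,-0.001,0.006],[0,0,0],0.0],[[-0.001,-0.001,0.009],[0,0,0],0.0]]'

```text
time: 22.65
ee_pos: [0.6456, -0.0353, 0.1259]
tcp_rot: [-3.069, 0.074, -0.61]
contact_force: [-9.3, 0.6, 18.6]
finger_gap: 0.0246
grasp_force: 30.1
```

```bash
python3 -c "
from h import *;st(.033)"
```

```text
low end in prong frame mm [ 5.2 -2.2 37.3] F prong [-1.7  0.2 20.7] T [0.18 0.62 0.02] gap 0.0246 t 22.65
```

It stops at the same depth as lock 2. One eased re-check as before.

send_rows --increments '[[[-0.002,0,-0.015],[0,0,0],0.0],[[-0.004,-0.001,-0.015],[0,0,0],0.0],[[-0.004,-0.001,-0.009],[0,0,0],0.0],[[-0.004,-0.001,-0.005],[0,0,0],0.0],[[-0.004,-0.001,-0.002],[0,0,0],0.0]]'

```text
time: 23.15
ee_pos: [0.6438, -0.0346, 0.1255]
tcp_rot: [-3.069, 0.073, -0.609]
contact_force: [-10.1, -0.1, 19.5]
finger_gap: 0.0242
grasp_force: 30.1
```

```bash
python3 -c "
from h import *;st(.033)"
```

```text
low end in prong frame mm [ 3.3 -1.6 37.6] F prong [-2.1 -0.6 21.9] T [0.13 0.46 0.04] gap 0.0242 t 23.15
```

send_rows --increments '[[[0,0,-0.05],[0,0,0],0.0],[[0,0,-0.1],[0,0,0],0.0],[[0,0,-0.15],[0,0,0],0.0],[[0,0,-0.17],[0,0,0],0.0]]'

```text
time: 23.55
ee_pos: [0.6172, -0.0347, 0.1877]
tcp_rot: [-3.069, 0.074, -0.606]
contact_force: [-0.1, 0.7, 0.3]
finger_gap: 0.0241
grasp_force: 30.0
```

```bash
python3 - <<'E'
from h import *
st(.033);print(go([.408,.288,.14],YAW,0))
E
```

```text
low end in prong frame mm [  1.9  -3.  105.3] F prong [-0.1  0.7  0.3] T [0.03 0.28 0.03] gap 0.0241 t 23.55
(array([-0.5677, -0.7805, -0.086 ]), array([-0.028 , -0.496 ,  0.0011]))
```

Lock 1 is locked too. Taking it to the dish.

send_rows --increments '[[[-0.568,-0.78,-0.086],[-0.028,-0.496,0],0.0],[[-0.568,-0.78,-0.086],[-0.028,-0.496,0],0.0],[[-0.568,-0.78,-0.086],[-0.028,-0.496,0],0.0],[[-0.568,-0.78,-0.086],[-0.028,-0.496,0],0.0],[[-0.568,-0.78,-0.086],[-0.028,-0.496,0],0.0]]'

```text
time: 24.05
ee_pos: [0.481, 0.1751, 0.1544]
tcp_rot: [-3.14, 0.076, 0.006]
contact_force: [-0.5, 0.8, -0.1]
finger_gap: 0.0239
grasp_force: 30.0
```

```bash
python3 - <<'E'
from h import *
o=manip.get_obs();print(o["ee_pos"],go([.408,.288,.10],YAW,0))
E
```

```text
[0.48099124 0.17510673 0.15437864] (array([-0.1954, -0.2731,  0.1367]), array([-0.0003,  0.0045,  0.0007]))
```

send_rows --increments '[[[-0.195,-0.273,0.03],[0,0,0],0.0],[[-0.195,-0.273,0.08],[0,0,0],0.0],[[-0.195,-0.273,0.136],[0,0,0],0.0],[[-0.195,-0.273,0.136],[0,0,0],0.0],[[-0.195,-0.273,0.136],[0,0,0],0.0]]'

```text
time: 24.55
ee_pos: [0.4081, 0.2868, 0.1005]
tcp_rot: [3.14, -0.072, -0.006]
contact_force: [1.1, 0.2, -0.8]
finger_gap: 0.024
grasp_force: 30.0
```

```bash
python3 - <<'E'
from h import *
o=manip.get_obs();print(o["ee_pos"],go([.408,.288,.035],YAW,0))
E
```

```text
[0.40808661 0.28681145 0.10054267] (array([ 0.0003, -0.0031,  0.1639]), array([0.0011, 0.0052, 0.0041]))
```

send_rows --increments '[[[0,-0.002,0.1],[0,0,0],0.0],[[0,-0.002,0.155],[0,0,0],0.0],[[0,-0.002,0.164],[0,0,0],0.0],[[0,-0.002,0.164],[0,0,0],0.0],[[0,-0.002,0.164],[0,0,0],0.42]]'

```text
time: 25.05
ee_pos: [0.4103, 0.2873, 0.0375]
tcp_rot: [-3.139, 0.077, -0.0]
contact_force: [-0.2, -0.4, -0.3]
finger_gap: 0.0282
grasp_force: 0.0
```

send_rows --increments '[[[0,0,0],[0,0,0],0.42],[[0,0,0],[0,0,0],0.42],[[0,0,-0.1],[0,0,0],0.42],[[0,0,-0.2],[0,0,0],0.42],[[0,0,-0.3],[0,0,0],0.6]]'

```text
time: 25.55
ee_pos: [0.4088, 0.2871, 0.158]
tcp_rot: [-3.14, 0.075, 0.003]
contact_force: [0.4, -0.4, 0.2]
finger_gap: 0.043
grasp_force: 0.0
```

send_rows --increments '[[[0.1,0.4,-0.2],[0,0,0],0.6],[[0.1,0.4,-0.2],[0,0,0],0.6],[[0.1,0.4,-0.2],[0,0,0],0.6],[[0.1,0.4,-0.2],[0,0,0],0.6],[[0.1,0.4,-0.2],[0,0,0],0.6]]'

```text
time: 26.05
ee_pos: [0.4432, 0.1226, 0.2386]
tcp_rot: [-3.14, 0.082, -0.005]
contact_force: [-0.4, -0.4, 0.2]
finger_gap: 0.0546
grasp_force: 0.0
```

send_rows --increments '[[[0,0,0],[0,0,0],0.6],[[0,0,0],[0,0,0],0.6],[[0,0,0],[0,0,0],0.6],[[0,0,0],[0,0,0],0.6]]'

```text
time: 26.45
ee_pos: [0.441, 0.1263, 0.2354]
tcp_rot: [-3.14, 0.073, 0.005]
contact_force: [-0.0, -0.5, 0.7]
finger_gap: 0.0551
grasp_force: 0.0
```

```bash
python3 - <<'E'
from h import *
im=manip.read_camera("top"); g=cv2.cvtColor(im,cv2.COLOR_RGB2GRAY)
D=np.array([.434,.2895])
m=(g[190:245,160:215]<140).astype(np.uint8); yy,xx=np.mgrid[190:245,160:215]; m[np.hypot(xx-187,yy-217.7)>20]=0
n,l,s,c=cv2.connectedComponentsWithStats(m)
for k in range(1,n):
    if s[k,4]>15: q=c[k]+[160,190]; p=onz("top",q,.03); print("dish blob",q.round(1),s[k],p.round(3),np.hypot(*(p[:2]-D)).round(3))
m=(g[180:216,356:408]>85).astype(np.uint8); n,l,s,c=cv2.connectedComponentsWithStats(m)
for k in range(1,n): print("bin blob",(c[k]+[356,180]).round(1),s[k,4],onz("top",c[k]+[356,180],.048).round(3))
s0=np.load("pics/top0.npy").astype(int); d=np.abs(im.astype(int)-s0).max(2)
for nm,(x0,x1,y0,y1) in dict(pricer=(148,192,96,170),detacher=(382,414,132,164)).items(): print(nm,(d[y0:y1,x0:x1]>50).sum())
o=manip.get_obs();print(o["ee_pos"],o["contact_force"])
E
```

```text
dish blob [190.1 217.7] [ 18   8  29  40 676] [0.434 0.279 0.03 ] 0.01
bin blob [406.5 180. ] 2 [ 0.527 -0.333  0.048]
bin blob [379.8 186.8] 50 [ 0.509 -0.256  0.048]
bin blob [357.5 215. ] 4 [ 0.432 -0.191  0.048]
pricer 0
detacher 0
[0.44107531 0.12613143 0.2354914 ] [-0.43720701 -0.02713292  0.72190606]
```

The bystanders and the bin lock check out. The arm shades the dish, so I'll move clear and check it again.

send_rows --increments '[[[-0.1,0.6,0],[0,0,0],0.6],[[-0.1,0.6,0],[0,0,0],0.6],[[-0.1,0.6,0],[0,0,0],0.6],[[-0.1,0.6,0],[0,0,0],0.6],[[-0.1,0.6,0],[0,0,0],0.6]]'

```text
time: 27.0
ee_pos: [0.3893, -0.114, 0.2359]
tcp_rot: [-3.141, 0.074, 0.004]
contact_force: [1.0, -0.4, -0.1]
finger_gap: 0.0553
grasp_force: 0.0
```

```bash
python3 - <<'E'
from h import *
D=np.array([.434,.2895])
for n in ("top","scene"):
    im=manip.read_camera(n); g=cv2.cvtColor(im,cv2.COLOR_RGB2GRAY)
    c0=proj(n,[*D,.02])[0].round().astype(int); r=24; x,y=c0-r
    yy,xx=np.mgrid[y:y+2*r,x:x+2*r]; m=(g[y:y+2*r,x:x+2*r]<150).astype(np.uint8)
    m[np.hypot(xx-c0[0],(yy-c0[1])*(1 if n=="top" else 1.6))>19]=0
    k,l,s,c=cv2.connectedComponentsWithStats(m)
    for i in range(1,k):
        if s[i,4]>12: q=c[i]+[x,y]; p=onz(n,q,.028); print(n,c0,q.round(1),s[i],p.round(3),np.hypot(*(p[:2]-D)).round(3))
E
```

```text
top [187 218] [190.1 208.9] [ 19  10  17  10 128] [0.459 0.279 0.028] 0.026
top [187 218] [189.8 225.5] [ 19  27  16  10 133] [0.412 0.281 0.028] 0.024
scene [330 206] [329.4 205.2] [ 18  14  11  19 104] [0.439 0.287 0.028] 0.005
scene [330 206] [345.  201.6] [34 15 10 11 37] [0.408 0.34  0.028] 0.057
scene [330 206] [317.3 213.4] [ 6 26 13 10 25] [0.492 0.248 0.028] 0.072
```

Both locked locks stand in the dish, about 25 mm from its centre. The open one is in the bin and the gripper is clear, so I'm handing in.

```bash
python3 -c "
from station import manip
print(manip.close_job())"
```

```text
the job is handed in; nothing more can be done
None
```

The job is handed in at 27 s: lock 3 tested open and is in the bin; locks 1 and 2 stopped at the latch depth and are in the round dish; the peak axial force read was about 24 N; the pricer and detacher show no change in the final top picture, and the verdict was not shown.

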